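# Put the washed cup and brush caddy to dry

### The arm

A 6-joint arm with a two-finger parallel gripper is mounted at the origin on the work surface. World frame = base frame: x ahead of the robot, y to its left, z up, the work surface at z = 0. Lengths are in m, angles in rad, forces in N, time in s.
With the tool pointing down it reaches from about 0.4 to 0.925 m from the base axis. Payload 12.5 kg.
Tool frame: the origin (TCP) lies between the finger pads, 19 mm behind the fingertips; this is the grasp point; z points along the fingers, y is the line along which they close (so a half turn about z gives the same grasp; the last joint's range is limited). The gripper opens to 95 mm and grips with 3 to 60 N. Pads are 20 mm wide; open, the fingers measure 119 mm over their backs; the gripper's body (75 mm by 180 mm) begins 59 mm behind the grasp point.
Start: joints at [-1.324, 0.491, 1.559, -0, 1.092, -0.106], TCP at [0.216, -0.587, 0.233] pointing down, gripper open.
Joint ranges: [-3.1, 3.1], [-0.84, 2.19], [0.05, 2.79], [-1.13, 4.28], [0.06, 2.93], [-2.69, 2.69]. Speed limits (rad/s): [2.22, 2.22, 2.79, 3.14, 3.14, 3.14].

### API

Orientations are given as a rotation vector (axis times angle).
In Python, from cell import r gives the robot as it stands.
- The arm moves only by the tool move_arm, never from a script. Its argument "deltas" is a list of rows, each an object with "gripper": the finger opening in mm, from 0 to 95.1; "travel": the shift along the world's x, y, z scaled (see below), a list of three; "turn": the turn, a rotation vector about the world's x, y, z scaled (see below), a list of three. A call has exactly 5 rows; each row shifts and turns the commanded pose from where the row before left it; what a row does not reach is not made up. The controller multiplies each number of a shift by 0.3 m and each number of a turn by 8 degrees. A row lasts 1/10 s, in which the tool goes at most 50 mm and 8.59 degrees, less where a joint would pass 70% of its speed; a pose out of reach is approached as far as the arm can. A call with a number of a shift or a turn outside -1 to 1 is refused whole. A call with a gripper value outside its range is refused whole. The fingers move at their own pace and stop on an object; "grip_force" is the grip in N (left out, the last holds). Time passes only in rows, so rows that do not move let the fingers close, or fill a call up. It gives the time, the measured TCP pose, the force, the opening and the grip force at its end, in the units of the state.
- r.observe(): the state, without advancing time (a new reading comes with each control period).
- r.snapshot(name): name is "scene" or "top" or "wrist"; returns (picture, depth): 420x560x3 uint8, red, green, blue; 420x560 float32, m along the optical axis (not along the pixel's ray), 0 where there is no reading.
- r.calibration(name): a dict with "K" (3x3 intrinsics, pixels), "R" (3x3) and "t" (3): a world point X has camera coordinates R X + t; the wrist camera has in their place "tool_from_camera" (4x4, takes a point from camera to tool coordinates, whose origin is the TCP and whose axes are the flange's). Camera axes: x right, y down, z forward; pixel columns grow to the right and rows downward; lengths in m; the calibration is good to about 2 mm. A picture is of the moment at which its call begins: read the wrist's pose just before it. calibration takes no time and is no camera call.
- r.close_job(): hands the job in; it is judged then, once.
The state is a dict: "time": time; "joint_pos": joint angles; "qd": joint speeds; "joint_torque": joint torques, N m; "tool_pos": TCP position; "tcp_rot": TCP orientation; "wrist_force": force on the tool from outside, world axes, zero at the start; "wrist_torque": the same for the moment, N m; "finger_gap": finger opening in m; "gripper_force": force on a finger pad.
Only numpy, scipy, OpenCV 4.12 (cv2) and the standard library are available. Lean on these libraries where they do the work, as an engineer would, in place of code of your own. Each camera call takes 0.05 s, during which the arm holds its last target. There are 200 camera calls.

### The job

Put the washed things to dry at the drying station. Turn the eight-sided white cup over so that it stands mouth-down with its whole rim on the drain mat; hook the brush caddy over the rail at least 60 mm to either side of the paper band, and then slide it along the rail until its hook is centred on the band. Keep the caddy upright, and leave the other things where they are.

Things in the scene. Friction and masses are not known exactly. Their poses are not given: they have to be found in the camera images.
- cup: white stoneware cup, eight-sided with straight walls, 58 mm across facing flats, each flat 24 mm wide, 85 mm tall, wall 4 mm, about 0.16 kg. Origin: centre of its base's underside; z points from base to mouth; x and y are normal to flats (a flat every 45 degrees). Starts standing mouth-up among the clutter; laid on a flat it does not roll
- cup_rim (a point): centre of the cup's mouth, 85 mm from the base along the cup's z
- caddy: brush caddy 215 mm tall, 0.24 kg: tin 46 (x) x 60 (y) x 55 mm with brushes up to z = 92 mm; a strap at x = -21 mm rises to an upside-down-V hook; its tongue at x = +21 mm ends at z = 134 mm. Between (38 mm in x) the rail runs along y, entering from +x below the tongue. On top a wooden grip 24 (x) x 16 (y) mm, z 165 to 215 mm. Origin: centre of the underside
- caddy_hook (a point): 154.5 mm above the caddy's origin: where the rail's axis lies when the caddy hangs
- caddy_grip (a point): 197 mm above the caddy's origin, in the wooden grip: good TCP point to pinch from above along the caddy's y
- rack: drying station, fixed. Flat rubber drain mat 160 (x) x 340 (y) mm, its top 8 mm high, centred on the origin (at table level). A 12 mm steel rail runs along y at x = +120 mm, axis 200 mm high, on two posts at y = -195 and +195 mm that end level with it. Rack x points away from the robot, y along the rail
- band_mid (a point): centre, on the rail's axis, of the paper band 16 mm wide round the rail: the mark. It may sit anywhere from y = -100 to +100 mm of the rack; axes as the rack's. The band is only paper: the hook slides over it
- dish: bystander: round aluminium dish standing mouth-down on the mat, 70 mm across its rim, 34 mm high; origin at the underside's centre
- bottle: bystander: white bottle with a label, 58 mm diameter, 165 mm high; origin at the underside's centre
- jar: bystander: glass jar with a steel lid, 68 mm diameter, 85 mm high; origin at the underside's centre
- pot: bystander: small glass paint pot with a black cap, 40 mm diameter, 45 mm high; origin at the underside's centre
- foil: bystander: aluminium foil tray 110 (x) x 160 (y) x 38 mm; origin at the underside's centre
Mind the look-alikes: they are no part of the job. Leave any brown, green or purple look-alike of the cup alone.

How it is judged:
By the outcome, as a careful person would: the job done as asked, in the order asked, and still so for the second after the job is handed in, with the robot touching nothing.
It also fails if it takes over 72 s, if anything falls off the work surface, if the arm or the gripper's body presses on something with over 40 N, if the wrist force passes 120 N, or if a joint passes its speed limit or range.

## Working session

There is one attempt and no reset: what is moved stays moved. The work goes in short steps, Python scripts to look and compute and a tool call to move; the robot and the scene stay as the last step left them, time stands still between calls to the robot, and variables do not carry over. Pictures are saved under pics/ and viewed, at most 13 in all, crops included, and the job is handed in when it is done.

Besides the shell and the picture viewer there is one more tool, called as a command line: name --argument value ..., lists and objects as JSON in quotes. move_arm: Moves the arm, as the interface text tells. Shifts and turns lie within -1 to 1; 1 stands for 0.3 m of shift or 8 degrees of turn. Its arguments: {"type":"object","properties":{"deltas":{"type":"array"},"grip_force":{"type":"number"}},"required":["deltas"]}

```bash
mkdir -p pics; ls
cat > h.py <<'E'
import numpy as np, cv2
from cell import r
from scipy.spatial.transform import Rotation as Ro
def world(name,dep,st=None):
    c=r.calibration(name);K=c["K"];v,u=np.mgrid[0:420,0:560]
    P=np.stack([(u-K[0][2])/K[0][0]*dep,(v-K[1][2])/K[1][1]*dep,dep],-1)
    if name=="wrist":
        T=np.array(c["tool_from_camera"]);P=P@T[:3,:3].T+T[:3,3]
        return P@Ro.from_rotvec(st["tcp_rot"]).as_matrix().T+np.array(st["tool_pos"])
    return (P-np.array(c["t"]))@np.array(c["R"])
def snap(name,fn):
    st=r.observe();p,d=r.snapshot(name);cv2.imwrite("pics/%s.png"%fn,p[:,:,::-1]);W=world(name,d,st);np.savez("pics/%s.npz"%fn,p=p,d=d,W=W);return p,d,W
E
python3 - <<'E'
from h import *
print(r.observe())
for n in("scene","top"): snap(n,n+"0")
a=cv2.imread("pics/scene0.png");b=cv2.imread("pics/top0.png")
E
```

```text
pics
{'time': 0.0, 'joint_pos': array([-1.32359964e+00,  4.91543052e-01,  1.55946083e+00, -2.50006542e-05,
        1.09169805e+00, -1.05620743e-01]), 'qd': array([-0.00190178,  0.00104041, -0.0015688 , -0.00103668,  0.00121591,
       -0.00113632]), 'joint_torque': array([-2.14311141e-03, -6.12648368e+01, -2.58183306e+01,  6.92420430e-02,
        4.83196741e-02, -1.18331259e-04]), 'tool_pos': array([ 0.21591185, -0.5862768 ,  0.23286808]), 'tcp_rot': array([-3.09174509e+00, -5.51158243e-01,  1.57937875e-04]), 'wrist_force': array([-0.55027745,  0.2977402 , -0.77876432]), 'wrist_torque': array([-0.04026348,  0.00132311,  0.00343068]), 'gripper_force': 0.0, 'finger_gap': 0.09520090385962592}
```

View pics/scene0.png

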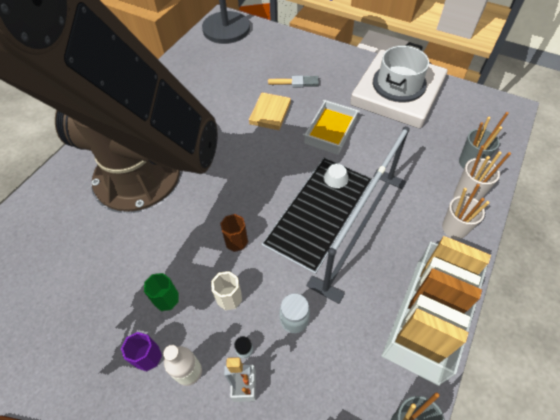

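View pics/top0.png

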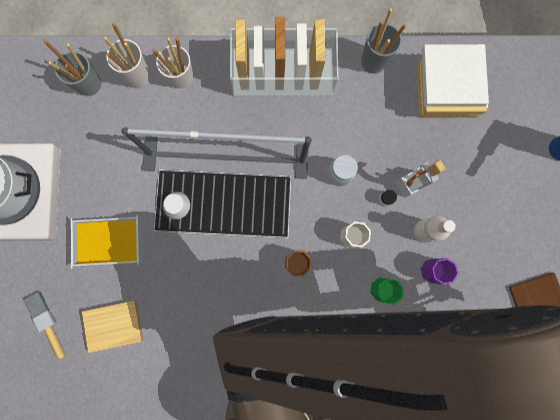

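Scene: the candidates for the cup in the top view are white (356,235), brown (298,263), green (388,290), purple (440,270) and the white bottle (433,229). I choose the white eight-sided one. The caddy is at (423,177), the dish at (176,205), and the band at about (194,134).

Run:
```python
from h import *
z=np.load("pics/top0.npz");W=z["W"];p=z["p"]
def pt(n,u,v): print(n,(u,v),W[v,u].round(4))
t=p[:,:,::-1]
a=cv2.resize(t[145:255,325:465],(800,628)[:2] and (763,600),interpolation=cv2.INTER_CUBIC)
cv2.imwrite("pics/cropA.png",a)
b=cv2.resize(t[115:245,115:315],(800,520),interpolation=cv2.INTER_CUBIC);cv2.imwrite("pics/cropB.png",b)
# cup: points with z 75..95mm near
def reg(n,u0,u1,v0,v1,lo,hi,Wx=W):
    Q=Wx[v0:v1,u0:u1].reshape(-1,3);Q=Q[(Q[:,2]>lo)&(Q[:,2]<hi)]
    if len(Q)<3: print(n,len(Q));return
    rr=cv2.minAreaRect((Q[:,:2]*1000).astype(np.float32))
    print(n,len(Q),Q.min(0).round(3),Q.max(0).round(3),"rect",[np.round(x,1) for x in rr])
reg("cup rim",335,378,215,255,.078,.1)
reg("grip",400,450,155,200,.195,.23);reg("tin/brush",400,450,155,200,.03,.1)
reg("tin top",400,450,155,200,.045,.065);reg("strap",400,450,155,200,.11,.19)
reg("rail",120,315,122,150,.19,.22)
reg("mat",150,295,165,240,.004,.012);reg("dish",155,200,185,225,.028,.05)
reg("jar",325,362,150,190,.07,.1);reg("pot",378,400,185,208,.03,.06);reg("bottle",410,460,205,245,.15,.18)
for n,u,v in(("foil",105,240),("tab",330,280),("band",194,134)): pt(n,u,v)
s=np.load("pics/scene0.npz");W2=s["W"]
reg("cup rim s",205,250,265,312,.078,.1,W2);reg("grip s",220,260,350,400,.195,.23,W2);reg("rail s",320,420,120,260,.19,.22,W2)
reg("strap s",220,260,350,400,.11,.19,W2)
```

```text
cup rim 154 [ 0.408 -0.22   0.078] [ 0.467 -0.16   0.09 ] rect [array([ 437.3, -190.6]), array([58.3, 58. ]), np.float64(81.1)]
grip 120 [ 0.558 -0.354  0.195] [ 0.583 -0.331  0.218] rect [array([ 570.4, -342.1]), array([23.7, 16.9]), np.float64(32.8)]
tin/brush 308 [ 0.537 -0.377  0.03 ] [ 0.602 -0.306  0.098] rect [array([ 571.1, -343. ]), array([45.8, 62.3]), np.float64(30.1)]
tin top 162 [ 0.537 -0.377  0.045] [ 0.602 -0.306  0.064] rect [array([ 571.2, -343. ]), array([45.6, 62.2]), np.float64(30.1)]
strap 154 [ 0.548 -0.362  0.112] [ 0.595 -0.325  0.19 ] rect [array([ 571. , -343.3]), array([45.8, 19.8]), np.float64(30.7)]
rail 1096 [ 0.623 -0.074  0.192] [0.659 0.329 0.211] rect [array([641. , 127.3]), array([403.2,  14.8]), np.float64(86.9)]
mat 7294 [ 0.43  -0.046  0.004] [0.62  0.322 0.012] rect [array([525. , 137.9]), array([367.9, 189.8]), np.float64(89.8)]
dish 432 [0.489 0.223 0.028] [0.546 0.28  0.049] rect [array([517.4, 250.9]), array([57.3, 56.7]), np.float64(6.3)]
jar 502 [ 0.569 -0.194  0.07 ] [ 0.626 -0.135  0.089] rect [array([ 597.3, -164.4]), array([57.1, 58.8
[... 196 characters left out ...]
 ] rect [array([ 449.2, -374.3]), array([25.2, 26.5]), np.float64(85.0)]
foil (105, 240) [0.4292 0.4281 0.0067]
tab (330, 280) [ 0.3268 -0.1341 -0.    ]
band (194, 134) [0.6431 0.1754 0.2037]
cup rim s 202 [ 0.406 -0.222  0.078] [ 0.466 -0.162  0.09 ] rect [array([ 435.9, -191.7]), array([57.5, 59.5]), np.float64(37.9)]
grip s 175 [ 0.557 -0.355  0.195] [ 0.583 -0.333  0.219] rect [array([ 569.5, -343.9]), array([24.1, 16.8]), np.float64(31.9)]
rail s 846 [ 0.622 -0.076  0.19 ] [0.659 0.329 0.212] rect [array([640.5, 126.7]), array([405.6,  15.7]), np.float64(86.8)]
strap s 196 [ 0.547 -0.362  0.111] [ 0.593 -0.326  0.19 ] rect [array([ 569.6, -344.1]), array([46.1, 16.5]), np.float64(30.5)]
```

View pics/cropA.png

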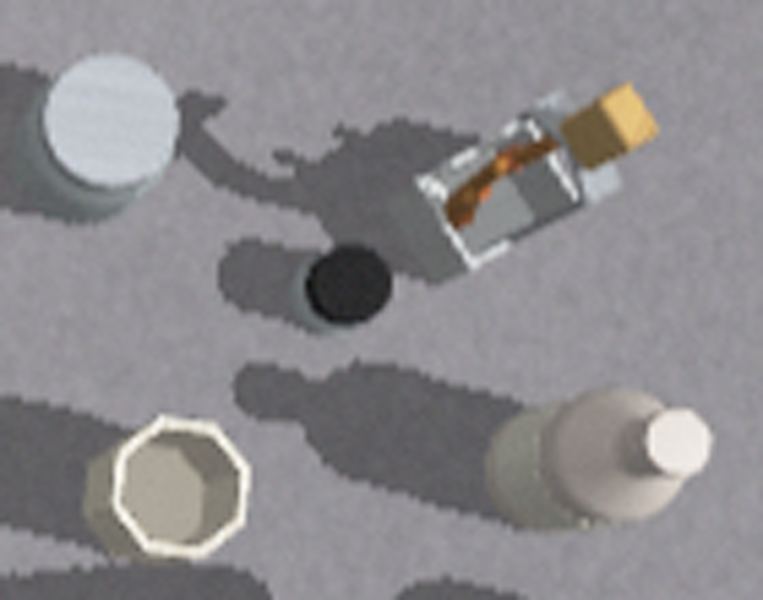

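View pics/cropB.png

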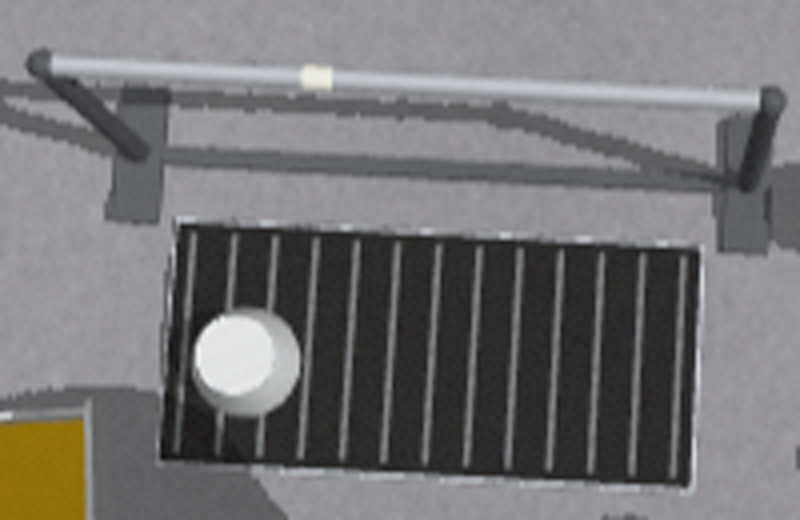

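Crop A confirms the choice: the white eight-sided cup has its mouth at (180,487), with the caddy at (520,180). Crop B shows the band at (316,77), the dish at (245,360), and the rest of the mat free. I'm moving above the cup now.

move_arm --deltas '[{"gripper": 95,"travel": [0.07,0.13,0.03],"turn": [0,0,0.21]},{"gripper": 95,"travel": [0.07,0.13,0.03],"turn": [0,0,0.21]},{"gripper": 95,"travel": [0.07,0.13,0.03],"turn": [0,0,0.21]},{"gripper": 95,"travel": [0.07,0.13,0.03],"turn": [0,0,0.21]},{"gripper": 95,"travel": [0.07,0.13,0.03],"turn": [0,0,0.21]}]'

```text
time: 0.6
tool_pos: [0.3214, -0.3898, 0.2786]
tcp_rot: [-3.044, -0.778, 0.0]
wrist_force: [0.5, -0.4, -0.2]
finger_gap: 0.0952
gripper_force: 0.0
```

```bash
cat >> h.py <<'E'
def log():
    import json
    s=r.observe();open("log.jsonl","a").write(json.dumps({k:np.asarray(s[k]).tolist() for k in s})+"\n")
    R=Ro.from_rotvec(s["tcp_rot"]).as_matrix()
    print("t",round(s["time"],2),"p",np.round(s["tool_pos"],4),"q",np.round(s["joint_pos"],3),"gap",round(s["finger_gap"],4),"F",np.round(s["wrist_force"],1));print("z_t",R[:,2].round(3),"y_t",R[:,1].round(3),"yaw y",np.degrees(np.arctan2(R[1,1],R[0,1])).round(1));return s
E
python3 -c "
from h import *;log()"
```

```text
t 0.6 p [ 0.3214 -0.3898  0.2786] q [-1.012  0.272  1.785  0.     1.085  0.058] gap 0.0952 F [ 0.5 -0.4 -0.2]
z_t [-0.  0. -1.] y_t [ 0.48  -0.877 -0.   ] yaw y -61.3
```

move_arm --deltas '[{"gripper": 95,"travel": [0.077,0.133,0.015],"turn": [0,0,0.21]},{"gripper": 95,"travel": [0.077,0.133,0.015],"turn": [0,0,0.21]},{"gripper": 95,"travel": [0.077,0.133,0.015],"turn": [0,0,0.21]},{"gripper": 95,"travel": [0.077,0.133,0.015],"turn": [0,0,0.21]},{"gripper": 95,"travel": [0.077,0.133,0.015],"turn": [0,0,0.21]}]'

```text
time: 1.1
tool_pos: [0.437, -0.1902, 0.3011]
tcp_rot: [2.979, 0.999, -0.0]
wrist_force: [1.2, -0.6, -0.4]
finger_gap: 0.0948
gripper_force: 0.0
```

```bash
python3 -c "
from h import *;log();snap('scene','s1')"
```

```text
t 1.1 p [ 0.437  -0.1902  0.3011] q [-0.549  0.206  1.812 -0.     1.123  0.375] gap 0.0948 F [ 1.2 -0.6 -0.4]
z_t [-0. -0. -1.] y_t [ 0.603 -0.798  0.   ] yaw y -52.9
```

View pics/s1.png

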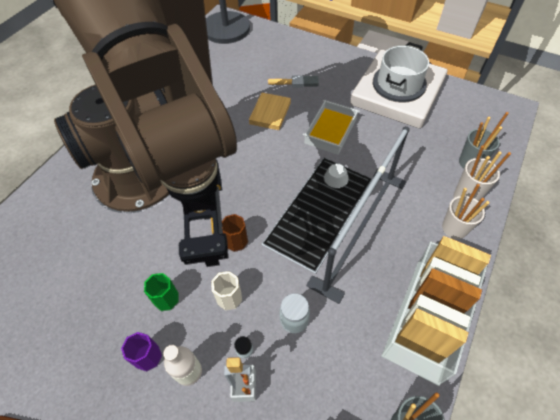

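The arm stands over the cup, with the gripper at (205,245) and a large wrist drum at about (190,140). I'm measuring how bulky the wrist is.

Run:
```python
from h import *
import json
W=np.load("pics/s1.npz")["W"]
T=np.array([.437,-.19,.301])
for u,v in[(205,258),(205,240),(203,215),(200,195),(190,180),(160,170),(215,150),(190,140),(160,150),(130,180),(170,110),(140,100),(225,130),(110,110),(100,60)]: print((u,v),(W[v,u]).round(3))
ss=[json.loads(l) for l in open("log.jsonl")]
ss.insert(0,dict(joint_pos=[-1.3236,.49154,1.55946,0,1.0917,-.1056],tool_pos=[.21591,-.58628,.23287]))
for s in ss:
    p=s["tool_pos"];print(np.hypot(p[0],p[1]),p[2],s["joint_pos"][1:3])
```

```text
(205, 258) [ 0.486 -0.256  0.374]
(205, 240) [ 0.482 -0.241  0.404]
(203, 215) [ 0.454 -0.205  0.403]
(200, 195) [ 0.466 -0.21   0.471]
(190, 180) [ 0.464 -0.217  0.512]
(160, 170) [ 0.453 -0.247  0.56 ]
(215, 150) [ 0.49  -0.186  0.553]
(190, 140) [ 0.471 -0.204  0.58 ]
(160, 150) [ 0.45  -0.234  0.581]
(130, 180) [ 0.051 -0.056  0.074]
(170, 110) [ 0.434 -0.187  0.598]
(140, 100) [0.061 0.061 0.261]
(225, 130) [ 0.499 -0.17   0.579]
(110, 110) [ 0.388 -0.232  0.615]
(100, 60) [ 0.346 -0.188  0.639]
0.6247730519956827 0.23287 [0.49154, 1.55946]
0.5052200720429308 0.2786006154387356 [0.2722592324419537, 1.784929211044364]
0.4765925811508293 0.3011270765695428 [0.20635275555073665, 1.8123889803383317]
```

The wrist drum is about 65 mm in radius and 0.25 m behind the TCP, so a horizontal tool near the table isn't possible. Instead I'll do two 45° grasps with rolls, laying the cup on a flat in between. First I tilt here, which also gives data to fit the kinematics.

move_arm --deltas '[{"gripper": 95,"travel": [0,0,0],"turn": [0.34,-0.45,0]},{"gripper": 95,"travel": [0,0,0],"turn": [0.34,-0.45,0]},{"gripper": 95,"travel": [0,0,0],"turn": [0.34,-0.45,0]},{"gripper": 95,"travel": [0,0,0],"turn": [0.34,-0.45,0]},{"gripper": 95,"travel": [0,0,0],"turn": [0.34,-0.45,0]}]'

```text
time: 1.65
tool_pos: [0.4364, -0.192, 0.301]
tcp_rot: [-2.81, -0.94, -0.565]
wrist_force: [0.6, 0.6, -0.5]
finger_gap: 0.0947
gripper_force: 0.0
```

```bash
python3 -c "
from h import *;log()"
```

```text
t 1.65 p [ 0.4364 -0.192   0.301 ] q [-0.762  0.166  1.923  0.46   1.034 -0.072] gap 0.0947 F [ 0.6  0.6 -0.5]
z_t [ 0.309  0.232 -0.922] y_t [ 0.602 -0.799  0.   ] yaw y -53.0
```

move_arm --deltas '[{"gripper": 95,"travel": [0,0,0],"turn": [0.34,-0.45,0]},{"gripper": 95,"travel": [0,0,0],"turn": [0.34,-0.45,0]},{"gripper": 95,"travel": [0,0,0],"turn": [0.34,-0.45,0]},{"gripper": 95,"travel": [0,0,0],"turn": [0.34,-0.45,0]},{"gripper": 95,"travel": [0,0,0],"turn": [0.34,-0.45,0]}]'

```text
time: 2.15
tool_pos: [0.4364, -0.1922, 0.3011]
tcp_rot: [-2.554, -0.855, -1.066]
wrist_force: [0.1, 0.2, -0.3]
finger_gap: 0.095
gripper_force: 0.0
```

```bash
cat > kin.py <<'E'
import numpy as np, json
from scipy.spatial.transform import Rotation as Ro
from scipy.optimize import least_squares
E=Ro.from_euler
def fk(q,k):
    a1,off,d1,L2,e3,L3,w4,d6=k   # w4: lateral offset at wrist
    A=E('z',q[0]);U=A*E('y',q[1]);F=A*E('y',q[1]+q[2]);G=F*E('z',q[3]);H=G*E('y',q[4]);T=H*E('z',q[5]+np.pi/2)
    p=A.apply([a1,off,d1])+U.apply([0,0,L2])+F.apply([e3,0,L3])+G.apply([0,w4,0])+T.apply([0,0,d6])
    return p,T
if __name__=="__main__":
    ss=[json.loads(l) for l in open("log.jsonl")]
    ss.insert(0,dict(joint_pos=[-1.3236,.49154,1.55946,0,1.0917,-.1056],tool_pos=[.21591,-.58628,.23287],tcp_rot=[-3.0917,-.55116,0.0002]))
    pr=np.array([.1,.03,.4,.45,0,.45,.03,.27])
    f=lambda k:np.r_[np.concatenate([fk(s["joint_pos"],k)[0]-s["tool_pos"] for s in ss]),(k-pr)*1e-4]
    s=least_squares(f,pr);print(s.x.round(4),abs(f(s.x)[:-8]).max())
    for x in ss: print(np.degrees((fk(x["joint_pos"],pr)[1].inv()*Ro.from_rotvec(x["tcp_rot"])).magnitude()).round(2),end=' ')
    json.dump(s.x.tolist(),open("k.json","w"))
E
python3 -c "
from h import *;log()"; python3 kin.py
```

```text
t 2.15 p [ 0.4364 -0.1922  0.3011] q [-0.956  0.209  2.041  0.902  1.132 -0.538] gap 0.095 F [ 0.1  0.2 -0.3]
z_t [ 0.568  0.428 -0.703] y_t [ 0.602 -0.799  0.   ] yaw y -53.0
[-0.      0.0659  0.1967  0.5868  0.0431  0.411   0.      0.2531] 5.199895064811333e-06
0.0 0.0 0.0 0.0 0.0
```

The FK model fits to within 0.01 mm. Next I'll scan for feasible poses for the lay and the second grasp.

```bash
cat >> kin.py <<'E'
k=np.array(json.load(open("k.json")))
lo=np.array([-3.1,-.84,.05,-1.13,.06,-2.69]);hi=np.array([3.1,2.19,2.79,4.28,2.93,2.69])
def pose(head,tilt,s):
    """heading deg, tilt deg from vertical-down, s=+1: y_t = heading-90"""
    h=np.radians(head);t=np.radians(tilt);hv=np.array([np.cos(h),np.sin(h),0])
    z=np.sin(t)*hv-np.cos(t)*np.array([0,0,1]);y=s*np.array([hv[1],-hv[0],0]);return Ro.from_matrix(np.c_[np.cross(y,z),y,z])
def ik(p,R,seed=None):
    best=None
    seeds=[seed] if seed is not None else [[np.arctan2(p[1],p[0])-.2,.3,1.9,q4,1.1,q6] for q4 in(-.6,.6,1.5,3) for q6 in(-1.5,1.5)]
    for s in seeds:
        f=lambda q:np.r_[(fk(q,k)[0]-p)*5,(fk(q,k)[1]*R.inv()).as_rotvec()]
        o=least_squares(f,np.clip(s,lo+.03,hi-.03),bounds=(lo+.02,hi-.02),max_nfev=60)
        if o.cost<1e-8:
            m=min((o.x-lo).min(),(hi-o.x).min())
            if best is None or m>best[0]: best=(m,o.x)
    return best
E
cat > scan.py <<'E'
from kin import *
def show(n,p,h,t,s):
    b=ik(np.array(p),pose(h,t,s)); return "-" if b is None else "%.2f %s"%(b[0],b[1].round(2))
print("pick",[show('',[.437,-.191,.047],37,45,s) for s in(1,-1)])
for P in([.49,.08],[.4,.1],[.45,-.15]):
  print(P)
  for th in range(0,360,30):
    print(th,[show('',[P[0],P[1],.037],th,45,s) for s in(1,-1)])
E
time python3 scan.py
```

```text
pick ['0.54 [-0.95  0.72  2.25  1.38  0.8  -1.33]', '0.54 [-0.95  0.72  2.25  1.38  0.8   1.81]']
[0.49, 0.08]
0 ['0.29 [ 0.05  0.77  2.5   3.18  0.91 -1.56]', '0.29 [0.05 0.77 2.5  3.18 0.91 1.58]']
30 ['0.33 [-0.23  0.76  2.46  2.44  0.84 -1.64]', '0.33 [-0.23  0.76  2.46  2.44  0.84  1.5 ]']
60 ['0.51 [-0.35  0.74  2.28  1.63  0.77 -1.4 ]', '0.51 [-0.35  0.74  2.28  1.63  0.77  1.74]']
90 ['0.74 [-0.33  0.77  2.05  0.99  0.93 -1.19]', '0.74 [-0.33  0.77  2.05  0.99  0.93  1.95]']
120 ['0.95 [-0.24  0.81  1.84  0.59  1.16 -1.2 ]', '0.74 [-0.24  0.81  1.84  0.59  1.16  1.95]']
150 ['1.11 [-0.12  0.86  1.68  0.29  1.35 -1.34]', '0.89 [-0.12  0.86  1.68  0.29  1.35  1.8 ]']
180 ['1.13 [ 0.02  0.89  1.6   0.02  1.44 -1.56]', '1.11 [0.02 0.89 1.6  0.02 1.44 1.58]']
210 ['0.87 [ 0.16  0.88  1.62 -0.26  1.4  -1.79]', '0.87 [ 0.16  0.88  1.62 -0.26  1.4   1.35]']
240 ['0.58 [ 0.28  0.84  1.73 -0.55  1.24 -1.97]', '0.58 [ 0.28  0.84  1.73 -0.55  1.24  1.17]']
270 ['0.23 [ 0.37  0.79  1.92 -0.9   1.   -2.05]', '0.23 [ 0.37  0.79  1.92 -0.9   1.    1.09]']
300 ['-', '-']
330 ['0.30 [ 0.29  0.
[... 1573 characters left out ...]
 1.3  -1.34]', '0.89 [-0.62  0.84  1.75  0.31  1.3   1.8 ]']
150 ['1.12 [-0.48  0.87  1.67  0.03  1.4  -1.54]', '1.09 [-0.48  0.87  1.67  0.03  1.4   1.6 ]']
180 ['0.89 [-0.34  0.86  1.68 -0.24  1.37 -1.76]', '0.89 [-0.34  0.86  1.68 -0.24  1.37  1.38]']
210 ['0.60 [-0.21  0.83  1.78 -0.53  1.22 -1.94]', '0.60 [-0.21  0.83  1.78 -0.53  1.22  1.2 ]']
240 ['0.25 [-0.11  0.79  1.96 -0.88  1.   -2.01]', '0.25 [-0.11  0.79  1.96 -0.88  1.    1.13]']
270 ['-', '-']
300 ['0.26 [-0.17  0.75  2.4   4.02  0.79 -1.57]', '0.26 [-0.17  0.75  2.4   4.02  0.79  1.58]']
330 ['0.24 [-0.42  0.79  2.55  3.23  0.98 -1.55]', '0.24 [-0.42  0.79  2.55  3.23  0.98  1.59]']
real	0m27.898s
user	0m28.423s
sys	0m0.133s
```

Everything needed is feasible. The plan:
1. Pick the cup at 45°.
2. Tilt it 90° and lay it on free table at about (.42,.14).
3. Regrasp from the base side, roll 180°, and set it on the mat.

I'm descending and gripping now.

move_arm --deltas '[{"gripper": 95,"travel": [0,0.003,-0.13],"turn": [0,0,0]},{"gripper": 95,"travel": [0,0,-0.13],"turn": [0,0,0]},{"gripper": 95,"travel": [0,0,-0.13],"turn": [0,0,0]},{"gripper": 95,"travel": [0,0,-0.13],"turn": [0,0,0]},{"gripper": 95,"travel": [0,0,-0.13],"turn": [0,0,0]}]'

```text
time: 2.65
tool_pos: [0.4362, -0.1912, 0.1044]
tcp_rot: [-2.557, -0.856, -1.061]
wrist_force: [1.6, -0.7, 0.1]
finger_gap: 0.095
gripper_force: 0.0
```

move_arm --deltas '[{"gripper": 95,"travel": [0,0,-0.065],"turn": [0,0,0]},{"gripper": 95,"travel": [0,0,-0.065],"turn": [0,0,0]},{"gripper": 95,"travel": [0,0,-0.065],"turn": [0,0,0]},{"gripper": 95,"travel": [0,0,0],"turn": [0,0,0]},{"gripper": 50,"travel": [0,0,0],"turn": [0,0,0]}]' --grip_force 25

```text
time: 3.15
tool_pos: [0.4364, -0.191, 0.0476]
tcp_rot: [-2.555, -0.854, -1.061]
wrist_force: [-0.1, 0.3, -0.6]
finger_gap: 0.0908
gripper_force: 0.0
```

move_arm --deltas '[{"gripper": 50,"travel": [0,0,0],"turn": [0,0,0]},{"gripper": 50,"travel": [0,0,0],"turn": [0,0,0]},{"gripper": 50,"travel": [0,0,0],"turn": [0,0,0]},{"gripper": 50,"travel": [0,0,0],"turn": [0,0,0]},{"gripper": 50,"travel": [0,0,0],"turn": [0,0,0]}]'

```text
time: 3.65
tool_pos: [0.4366, -0.1912, 0.0478]
tcp_rot: [-2.556, -0.856, -1.062]
wrist_force: [-2.6, -1.3, 4.7]
finger_gap: 0.0578
gripper_force: 25.0
```

```bash
python3 -c "
from h import *;log();snap('scene','s2')"
```

```text
t 3.65 p [ 0.4366 -0.1912  0.0478] q [-0.953  0.718  2.252  1.375  0.807 -1.332] gap 0.0578 F [-2.6 -1.3  4.7]
z_t [ 0.566  0.427 -0.705] y_t [ 0.602 -0.798 -0.   ] yaw y -53.0
```

View pics/s2.png

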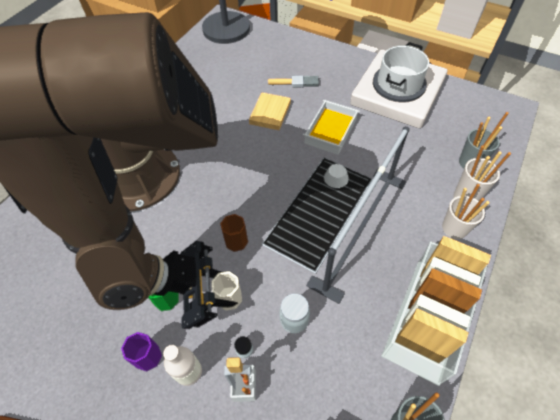

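Gripped: the gap is 57.8 mm and the picture shows the cup held at (228,290). Next I lift, tilt −90°, and carry it to the lay spot.

move_arm --deltas '[{"gripper": 50,"travel": [0,0,0.07],"turn": [0,0,0]},{"gripper": 50,"travel": [0,0,0.13],"turn": [0,0,0]},{"gripper": 50,"travel": [0,0,0.13],"turn": [0,0,0]},{"gripper": 50,"travel": [0,0,0.13],"turn": [0,0,0]},{"gripper": 50,"travel": [0,0,0.07],"turn": [0,0,0]}]' --grip_force 30

```text
time: 4.2
tool_pos: [0.4364, -0.1912, 0.2089]
tcp_rot: [-2.558, -0.858, -1.062]
wrist_force: [0.7, -0.6, -1.7]
finger_gap: 0.058
gripper_force: 30.0
```

move_arm --deltas '[{"gripper": 50,"travel": [0,0.07,0],"turn": [-0.45,0.6,0]},{"gripper": 50,"travel": [0,0.07,0],"turn": [-0.45,0.6,0]},{"gripper": 50,"travel": [0,0.07,0],"turn": [-0.45,0.6,0]},{"gripper": 50,"travel": [0,0.07,0],"turn": [-0.45,0.6,0]},{"gripper": 50,"travel": [0,0.07,0],"turn": [-0.45,0.6,0]}]'

```text
time: 4.7
tool_pos: [0.4362, -0.0876, 0.2067]
tcp_rot: [-2.872, -0.96, -0.393]
wrist_force: [-0.6, -0.3, -1.4]
finger_gap: 0.0578
gripper_force: 30.0
```

move_arm --deltas '[{"gripper": 50,"travel": [0,0.07,0],"turn": [-0.45,0.6,0]},{"gripper": 50,"travel": [0,0.07,0],"turn": [-0.45,0.6,0]},{"gripper": 50,"travel": [0,0.07,0],"turn": [-0.45,0.6,0]},{"gripper": 50,"travel": [0,0.07,0],"turn": [-0.45,0.6,0]},{"gripper": 50,"travel": [0,0.07,0],"turn": [-0.45,0.6,0]}]'

```text
time: 5.2
tool_pos: [0.4362, 0.0167, 0.2065]
tcp_rot: [2.889, 0.964, -0.361]
wrist_force: [0.4, -0.7, -1.1]
finger_gap: 0.0576
gripper_force: 30.0
```

move_arm --deltas '[{"gripper": 50,"travel": [0,0.07,0],"turn": [-0.45,0.6,0]},{"gripper": 50,"travel": [0,0.07,0],"turn": [-0.45,0.6,0]},{"gripper": 50,"travel": [0,0.07,0],"turn": [-0.45,0.6,0]},{"gripper": 50,"travel": [0,0.07,0],"turn": [-0.45,0.6,0]},{"gripper": 50,"travel": [0,0.07,0],"turn": [-0.45,0.6,0]}]'

```text
time: 5.7
tool_pos: [0.4362, 0.1219, 0.2062]
tcp_rot: [2.574, 0.857, -1.046]
wrist_force: [0.7, 0.8, -1.0]
finger_gap: 0.0577
gripper_force: 30.0
```

```bash
python3 -c "
from h import *;log()"
```

```text
t 5.7 p [0.4362 0.1219 0.2062] q [ 0.267  0.594  1.669 -0.255  1.613  1.283] gap 0.0577 F [ 0.7  0.8 -1. ]
z_t [-0.56  -0.414 -0.717] y_t [ 0.598 -0.801 -0.004] yaw y -53.3
```

Run:
```python
from kin import *
for p,h,s in(([.395,.13,.03],255,-1),([.395,.13,.03],75,1),([.395,.13,.2],75,1),([.395,.13,.2],75,-1),([.49,.09,.2],75,-1),([.49,.09,.055],75,-1),([.49,.09,.055],60,-1)):
    b=ik(np.array(p),pose(h,45,s));print(p,h,s,b if b is None else (round(b[0],2),b[1].round(2)))
```

```text
[0.395, 0.13, 0.03] 255 -1 (np.float64(0.49), array([ 0.48,  0.8 ,  1.97, -0.64,  1.07,  1.25]))
[0.395, 0.13, 0.03] 75 1 (np.float64(0.37), array([-0.31,  0.77,  2.42,  1.57,  0.78, -1.64]))
[0.395, 0.13, 0.2] 75 1 (np.float64(0.48), array([-0.31,  0.31,  2.31,  1.07,  0.93, -0.9 ]))
[0.395, 0.13, 0.2] 75 -1 (np.float64(0.45), array([-0.31,  0.31,  2.31,  1.07,  0.93,  2.24]))
[0.49, 0.09, 0.2] 75 -1 (np.float64(0.33), array([-0.33,  0.41,  2.09,  0.99,  1.  ,  2.36]))
[0.49, 0.09, 0.055] 75 -1 (np.float64(0.62), array([-0.33,  0.71,  2.17,  1.26,  0.84,  1.93]))
[0.49, 0.09, 0.055] 60 -1 (np.float64(0.51), array([-0.32,  0.7 ,  2.28,  1.61,  0.77,  1.8 ]))
```

move_arm --deltas '[{"gripper": 50,"travel": [-0.0275,0.005,0],"turn": [0,0,0.957]},{"gripper": 50,"travel": [-0.0275,0.005,0],"turn": [0,0,0.957]},{"gripper": 50,"travel": [-0.0275,0.005,0],"turn": [0,0,0.957]},{"gripper": 50,"travel": [-0.0275,0.005,0],"turn": [0,0,0.957]},{"gripper": 50,"travel": [-0.0275,0.005,0],"turn": [0,0,0.957]}]'

```text
time: 6.2
tool_pos: [0.3947, 0.1285, 0.2059]
tcp_rot: [2.022, 1.564, -0.82]
wrist_force: [0.1, 0.5, -1.6]
finger_gap: 0.0581
gripper_force: 30.0
```

move_arm --deltas '[{"gripper": 50,"travel": [0,0,-0.1],"turn": [-0.07,0.02,0]},{"gripper": 50,"travel": [0,0,-0.12],"turn": [0,0,0]},{"gripper": 50,"travel": [0,0,-0.12],"turn": [0,0,0]},{"gripper": 50,"travel": [0,0,-0.11],"turn": [0,0,0]},{"gripper": 50,"travel": [0,0,-0.08],"turn": [0,0,0]}]'

```text
time: 6.7
tool_pos: [0.3945, 0.1282, 0.0453]
tcp_rot: [2.02, 1.554, -0.833]
wrist_force: [-0.8, -0.3, -1.5]
finger_gap: 0.0578
gripper_force: 30.0
```

```bash
python3 -c "
from h import *;log();snap('scene','s3')"
```

```text
t 6.7 p [0.3945 0.1282 0.0453] q [ 0.472  0.765  1.97  -0.626  1.085  1.225] gap 0.0578 F [-0.8 -0.3 -1.5]
z_t [-0.186 -0.676 -0.713] y_t [ 0.966 -0.259 -0.006] yaw y -15.0
```

View pics/s3.png

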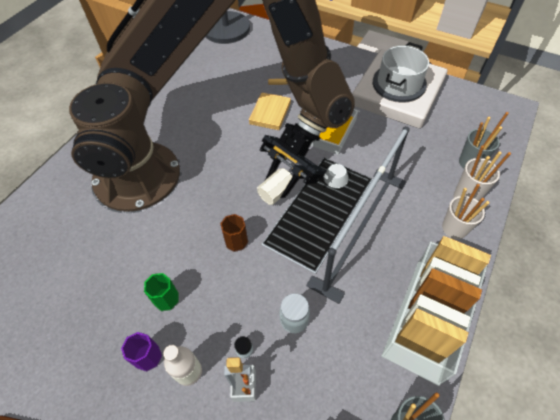

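Cup held horizontally with its base toward (275,188), just clear of the mat. I'm lowering it to contact.

move_arm --deltas '[{"gripper": 50,"travel": [0,0,-0.013],"turn": [-0.06,0.02,0]},{"gripper": 50,"travel": [0,0,-0.013],"turn": [0,0,0]},{"gripper": 50,"travel": [0,0,-0.01],"turn": [0,0,0]},{"gripper": 50,"travel": [0,0,-0.007],"turn": [0,0,0]},{"gripper": 50,"travel": [0,0,-0.004],"turn": [0,0,0]}]'

```text
time: 7.25
tool_pos: [0.3952, 0.1284, 0.0335]
tcp_rot: [2.014, 1.549, -0.838]
wrist_force: [0.1, -0.7, -0.7]
finger_gap: 0.0581
gripper_force: 30.0
```

move_arm --deltas '[{"gripper": 50,"travel": [0,0,-0.003],"turn": [0,0,0]},{"gripper": 50,"travel": [0,0,-0.003],"turn": [0,0,0]},{"gripper": 50,"travel": [0,0,0],"turn": [0,0,0]},{"gripper": 50,"travel": [0,0,0],"turn": [0,0,0]},{"gripper": 50,"travel": [0,0,0],"turn": [0,0,0]}]'

```text
time: 7.75
tool_pos: [0.3951, 0.1283, 0.0313]
tcp_rot: [2.014, 1.549, -0.839]
wrist_force: [0.4, -0.4, -1.1]
finger_gap: 0.0577
gripper_force: 30.0
```

```bash
python3 -c "
from h import *;log()"
```

```text
t 7.75 p [0.3951 0.1283 0.0313] q [ 0.474  0.794  1.968 -0.637  1.071  1.246] gap 0.0577 F [ 0.4 -0.4 -1.1]
z_t [-0.187 -0.682 -0.707] y_t [ 0.966 -0.259 -0.006] yaw y -15.0
```

move_arm --deltas '[{"gripper": 50,"travel": [0,0,-0.004],"turn": [0,0,0]},{"gripper": 50,"travel": [0,0,-0.004],"turn": [0,0,0]},{"gripper": 50,"travel": [0,0,0],"turn": [0,0,0]},{"gripper": 50,"travel": [0,0,0],"turn": [0,0,0]},{"gripper": 50,"travel": [0,0,0],"turn": [0,0,0]}]'

```text
time: 8.25
tool_pos: [0.3951, 0.1283, 0.0289]
tcp_rot: [2.014, 1.549, -0.839]
wrist_force: [0.4, -0.2, -0.4]
finger_gap: 0.0576
gripper_force: 30.0
```

move_arm --deltas '[{"gripper": 50,"travel": [0,0,-0.003],"turn": [0,0,0]},{"gripper": 64,"travel": [0,0,0],"turn": [0,0,0]},{"gripper": 68,"travel": [0,0,0],"turn": [0,0,0]},{"gripper": 68,"travel": [0,0,0],"turn": [0,0,0]},{"gripper": 68,"travel": [0,0,0],"turn": [0,0,0]}]'

```text
time: 8.75
tool_pos: [0.395, 0.1282, 0.0279]
tcp_rot: [2.014, 1.549, -0.839]
wrist_force: [-0.2, 0.5, -0.6]
finger_gap: 0.0682
gripper_force: 0.0
```

move_arm --deltas '[{"gripper": 68,"travel": [0.01,0.035,0.04],"turn": [0,0,0]},{"gripper": 68,"travel": [0.02,0.06,0.065],"turn": [0,0,0]},{"gripper": 80,"travel": [0.03,0.1,0.1],"turn": [0,0,0]},{"gripper": 95,"travel": [0,0,0.16],"turn": [0,0,0]},{"gripper": 95,"travel": [0,0,0.16],"turn": [0,0,0]}]'

```text
time: 9.25
tool_pos: [0.4128, 0.1872, 0.1867]
tcp_rot: [2.013, 1.55, -0.841]
wrist_force: [0.3, 0.3, -0.1]
finger_gap: 0.0864
gripper_force: 0.0
```

Run:
```python
from h import *
log();p,d,W=snap('scene','s4')
m=(abs(W[...,0]-.395)<.09)&(abs(W[...,1]-.12)<.09)&(W[...,2]>.03)&(W[...,2]<.066)
Q=W[m];print(len(Q),Q.min(0).round(3),Q.max(0).round(3),cv2.minAreaRect((Q[:,:2]*1000).astype(np.float32)))
t=Q[Q[:,2]>.054];print(len(t),cv2.minAreaRect((t[:,:2]*1000).astype(np.float32)))
cv2.imwrite("pics/c4.png",cv2.resize(p[130:260,200:340,::-1],(640,594)))
```

```text
t 9.25 p [0.4128 0.1872 0.1867] q [ 0.551  0.58   1.78  -0.51   1.433  1.054] gap 0.0864 F [ 0.3  0.3 -0.1]
z_t [-0.187 -0.683 -0.706] y_t [ 0.966 -0.258 -0.007] yaw y -15.0
667 [0.356 0.074 0.03 ] [0.433 0.167 0.062] ((393.137939453125, 122.0810317993164), (87.37384033203125, 60.24638366699219), 74.3595962524414)
319 ((394.66827392578125, 121.68287658691406), (87.18292236328125, 37.30984115600586), 73.63574981689453)
```

View pics/c4.png

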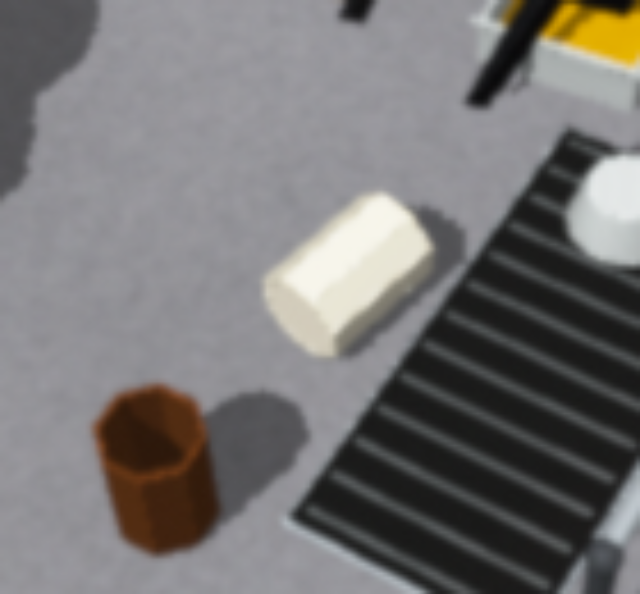

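The picture shows the cup lying stably on a flat beside the mat at about (350,275), mouth up-right and base lower-left. Next I swing over to the base side.

move_arm --deltas '[{"gripper": 95,"travel": [-0.005,-0.015,0.003],"turn": [0.725,-0.194,0]},{"gripper": 95,"travel": [-0.004,-0.015,0.003],"turn": [0.725,-0.194,0]},{"gripper": 95,"travel": [-0.004,-0.015,0.003],"turn": [0.725,-0.194,0]},{"gripper": 95,"travel": [-0.004,-0.015,0.003],"turn": [0.725,-0.194,0]},{"gripper": 95,"travel": [-0.004,-0.015,0.003],"turn": [0.725,-0.194,0]}]'

```text
time: 9.8
tool_pos: [0.4067, 0.1642, 0.1903]
tcp_rot: [2.355, 1.813, -0.308]
wrist_force: [0.4, -0.9, -0.7]
finger_gap: 0.0953
gripper_force: 0.0
```

move_arm --deltas '[{"gripper": 90,"travel": [-0.005,-0.015,0.003],"turn": [0.725,-0.194,0]},{"gripper": 80,"travel": [-0.004,-0.015,0.003],"turn": [0.725,-0.194,0]},{"gripper": 76,"travel": [-0.004,-0.015,0.003],"turn": [0.725,-0.194,0]},{"gripper": 76,"travel": [-0.004,-0.015,0.003],"turn": [0.725,-0.194,0]},{"gripper": 76,"travel": [-0.004,-0.015,0.003],"turn": [0.725,-0.194,0]}]'

```text
time: 10.3
tool_pos: [0.4005, 0.1415, 0.1949]
tcp_rot: [-2.346, -1.808, -0.313]
wrist_force: [0.7, -0.6, -0.6]
finger_gap: 0.0763
gripper_force: 0.0
```

move_arm --deltas '[{"gripper": 76,"travel": [-0.005,-0.015,0.003],"turn": [0.725,-0.194,0]},{"gripper": 76,"travel": [-0.004,-0.015,0.003],"turn": [0.725,-0.194,0]},{"gripper": 76,"travel": [-0.004,-0.015,0.003],"turn": [0.725,-0.194,0]},{"gripper": 76,"travel": [-0.004,-0.015,0.003],"turn": [0.725,-0.194,0]},{"gripper": 76,"travel": [-0.004,-0.015,0.003],"turn": [0.725,-0.194,0]}]'

```text
time: 10.8
tool_pos: [0.3943, 0.1189, 0.1995]
tcp_rot: [-2.005, -1.548, -0.839]
wrist_force: [-1.0, 0.2, -0.9]
finger_gap: 0.0757
gripper_force: 0.0
```

```bash
python3 -c "
from h import *;log()"
```

```text
t 10.8 p [0.3943 0.1189 0.1995] q [-0.345  0.31   2.31   1.054  0.952 -0.919] gap 0.0757 F [-1.   0.2 -0.9]
z_t [ 0.182  0.687 -0.703] y_t [ 0.967 -0.254  0.002] yaw y -14.7
```

move_arm --deltas '[{"gripper": 76,"travel": [-0.003,0,-0.1],"turn": [0,0,0]},{"gripper": 76,"travel": [0,0,-0.13],"turn": [0,0,0]},{"gripper": 76,"travel": [0,0,-0.13],"turn": [0,0,0]},{"gripper": 76,"travel": [0,0,-0.1],"turn": [0,0,0]},{"gripper": 76,"travel": [0,0,-0.06],"turn": [0,0,0]}]'

```text
time: 11.3
tool_pos: [0.3928, 0.1192, 0.0409]
tcp_rot: [-2.008, -1.548, -0.829]
wrist_force: [-0.7, -0.0, -0.2]
finger_gap: 0.076
gripper_force: 0.0
```

move_arm --deltas '[{"gripper": 76,"travel": [0,0,-0.035],"turn": [0,0,0]},{"gripper": 76,"travel": [0,0,0],"turn": [0,0,0]},{"gripper": 50,"travel": [0,0,0],"turn": [0,0,0]},{"gripper": 50,"travel": [0,0,0],"turn": [0,0,0]},{"gripper": 50,"travel": [0,0,0],"turn": [0,0,0]}]' --grip_force 30

```text
time: 11.8
tool_pos: [0.3934, 0.1192, 0.0332]
tcp_rot: [-2.007, -1.55, -0.833]
wrist_force: [-0.2, -0.4, 0.9]
finger_gap: 0.0577
gripper_force: 30.0
```

move_arm --deltas '[{"gripper": 50,"travel": [0,0,0],"turn": [0,0,0]},{"gripper": 50,"travel": [0,0,0.06],"turn": [0,0,0]},{"gripper": 50,"travel": [0,0,0.13],"turn": [0,0,0]},{"gripper": 50,"travel": [0,0,0.13],"turn": [0,0,0]},{"gripper": 50,"travel": [0,0,0.13],"turn": [0,0,0]}]'

```text
time: 12.3
tool_pos: [0.3927, 0.1192, 0.1689]
tcp_rot: [-2.008, -1.55, -0.83]
wrist_force: [0.4, 0.2, -0.6]
finger_gap: 0.0581
gripper_force: 30.0
```

```bash
python3 -c "
from h import *;log()"
```

```text
t 12.3 p [0.3927 0.1192 0.1689] q [-0.342  0.382  2.343  1.118  0.9   -1.029] gap 0.0581 F [ 0.4  0.2 -0.6]
z_t [ 0.178  0.684 -0.707] y_t [ 0.967 -0.253 -0.001] yaw y -14.7
```

move_arm --deltas '[{"gripper": 50,"travel": [0.013,-0.004,0.004],"turn": [0.16,0.616,-0.636]},{"gripper": 50,"travel": [0.013,-0.004,0.004],"turn": [0.16,0.616,-0.636]},{"gripper": 50,"travel": [0.013,-0.004,0.004],"turn": [0.16,0.616,-0.636]},{"gripper": 50,"travel": [0.013,-0.004,0.004],"turn": [0.16,0.616,-0.636]},{"gripper": 50,"travel": [0.013,-0.004,0.004],"turn": [0.16,0.616,-0.636]}]'

```text
time: 12.8
tool_pos: [0.4127, 0.1133, 0.1738]
tcp_rot: [-2.293, -0.813, -0.566]
wrist_force: [-0.3, -0.7, -1.9]
finger_gap: 0.0577
gripper_force: 30.0
```

move_arm --deltas '[{"gripper": 50,"travel": [0.013,-0.004,0.004],"turn": [0.16,0.616,-0.636]},{"gripper": 50,"travel": [0.013,-0.004,0.004],"turn": [0.16,0.616,-0.636]},{"gripper": 50,"travel": [0.013,-0.004,0.004],"turn": [0.16,0.616,-0.636]},{"gripper": 50,"travel": [0.013,-0.004,0.004],"turn": [0.16,0.616,-0.636]},{"gripper": 50,"travel": [0.013,-0.004,0.004],"turn": [0.16,0.616,-0.636]}]'

```text
time: 13.3
tool_pos: [0.4322, 0.1073, 0.1797]
tcp_rot: [-2.373, -0.063, -0.274]
wrist_force: [-0.2, -0.4, -1.4]
finger_gap: 0.058
gripper_force: 30.0
```

move_arm --deltas '[{"gripper": 50,"travel": [0.013,-0.004,0.004],"turn": [0.16,0.616,-0.636]},{"gripper": 50,"travel": [0.013,-0.004,0.004],"turn": [0.16,0.616,-0.636]},{"gripper": 50,"travel": [0.013,-0.004,0.004],"turn": [0.16,0.616,-0.636]},{"gripper": 50,"travel": [0.013,-0.004,0.004],"turn": [0.16,0.616,-0.636]},{"gripper": 50,"travel": [0.013,-0.004,0.004],"turn": [0.16,0.616,-0.636]}]'

```text
time: 13.8
tool_pos: [0.4516, 0.1012, 0.1857]
tcp_rot: [-2.261, 0.668, 0.032]
wrist_force: [-0.3, -0.4, -1.2]
finger_gap: 0.0576
gripper_force: 30.0
```

move_arm --deltas '[{"gripper": 50,"travel": [0.013,-0.004,0.004],"turn": [0.16,0.616,-0.636]},{"gripper": 50,"travel": [0.013,-0.004,0.004],"turn": [0.16,0.616,-0.636]},{"gripper": 50,"travel": [0.013,-0.004,0.004],"turn": [0.16,0.616,-0.636]},{"gripper": 50,"travel": [0.013,-0.004,0.004],"turn": [0.16,0.616,-0.636]},{"gripper": 50,"travel": [0.013,-0.004,0.004],"turn": [0.16,0.616,-0.636]}]'

```text
time: 14.3
tool_pos: [0.4711, 0.0953, 0.1917]
tcp_rot: [-1.965, 1.348, 0.336]
wrist_force: [-0.8, 0.3, -1.2]
finger_gap: 0.058
gripper_force: 30.0
```

move_arm --deltas '[{"gripper": 50,"travel": [0.013,-0.004,0.004],"turn": [0.16,0.616,-0.636]},{"gripper": 50,"travel": [0.013,-0.004,0.004],"turn": [0.16,0.616,-0.636]},{"gripper": 50,"travel": [0.013,-0.004,0.004],"turn": [0.16,0.616,-0.636]},{"gripper": 50,"travel": [0.013,-0.004,0.004],"turn": [0.16,0.616,-0.636]},{"gripper": 50,"travel": [0.013,-0.004,0.004],"turn": [0.16,0.616,-0.636]}]'

```text
time: 14.8
tool_pos: [0.4906, 0.0893, 0.1977]
tcp_rot: [-1.494, 1.943, 0.624]
wrist_force: [0.8, -0.4, -1.3]
finger_gap: 0.0581
gripper_force: 30.0
```

Run:
```python
from h import *
s=log();p,d,W=snap('scene','s5')
R2=Ro.from_rotvec(s["tcp_rot"]).as_matrix();R1=Ro.from_rotvec([-2.007,-1.55,-.833]).as_matrix()
print("cup z now",(R2@R1.T@np.array([np.cos(np.radians(74.8)),np.sin(np.radians(74.8)),0])).round(4))
b=np.load("pics/top0.npz")["W"]
m=(abs(b[...,2]-.008)<.003)&(b[...,0]>.42)&(b[...,0]<.62)&(b[...,1]>-.06)&(b[...,1]<.33)
# mat edges at col rows in top view
for v,u in((200,250),(220,250)): print(b[v,u].round(4))
```

```text
t 14.8 p [0.4906 0.0893 0.1977] q [-0.332  0.419  2.085  0.986  1.006  2.357] gap 0.0581 F [ 0.8 -0.4 -1.3]
z_t [ 0.177  0.684 -0.708] y_t [-0.967  0.255  0.005] yaw y 165.2
cup z now [-0.0137  0.004  -0.9999]
[0.5289 0.0658 0.0055]
[0.4776 0.0656 0.0079]
```

move_arm --deltas '[{"gripper": 50,"travel": [0,0,-0.1],"turn": [0,0,0]},{"gripper": 50,"travel": [0,0,-0.13],"turn": [0,0,0]},{"gripper": 50,"travel": [0,0,-0.11],"turn": [0,0,0]},{"gripper": 50,"travel": [0,0,-0.08],"turn": [0,0,0]},{"gripper": 50,"travel": [0,0,-0.04],"turn": [0,0,0]}]'

```text
time: 15.35
tool_pos: [0.49, 0.0894, 0.0577]
tcp_rot: [-1.501, 1.938, 0.623]
wrist_force: [0.1, -0.1, -1.1]
finger_gap: 0.0576
gripper_force: 30.0
```

move_arm --deltas '[{"gripper": 50,"travel": [0,0,-0.005],"turn": [0,0,0]},{"gripper": 50,"travel": [0,0,0],"turn": [0,0,0]},{"gripper": 50,"travel": [0,0,0],"turn": [0,0,0]},{"gripper": 50,"travel": [0,0,0],"turn": [0,0,0]},{"gripper": 50,"travel": [0,0,0],"turn": [0,0,0]}]'

```text
time: 15.85
tool_pos: [0.4909, 0.0892, 0.0586]
tcp_rot: [-1.499, 1.937, 0.62]
wrist_force: [-0.6, -0.0, -1.2]
finger_gap: 0.0583
gripper_force: 30.0
```

Run:
```python
from h import *
s=log();p,d,W=snap('scene','s6')
cv2.imwrite("pics/c6.png",cv2.resize(p[120:290,200:400,::-1],(700,595)))
```

```text
t 15.85 p [0.4909 0.0892 0.0586] q [-0.332  0.702  2.165  1.236  0.842  1.942] gap 0.0583 F [-0.6 -0.  -1.2]
z_t [ 0.178  0.684 -0.707] y_t [-0.968  0.251 -0.   ] yaw y 165.5
```

View pics/c6.png

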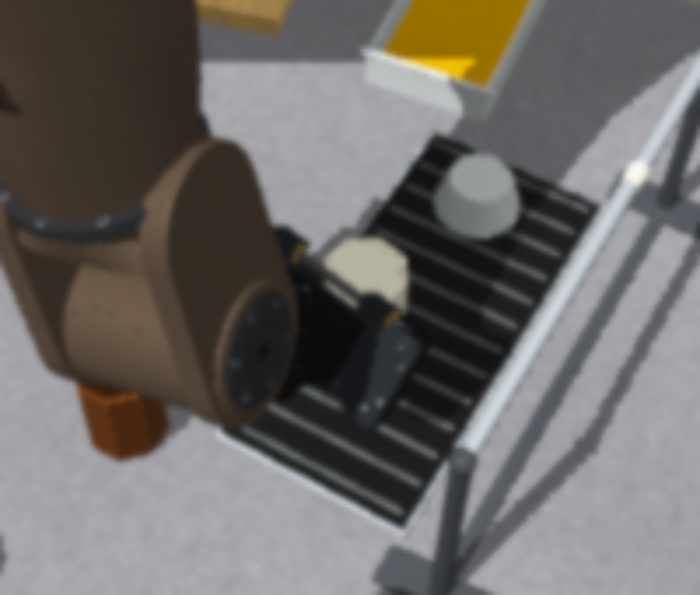

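The crop shows the cup mouth-down, its base up at (368,268), above the mat with the dish beyond. I'm lowering gently until contact.

move_arm --deltas '[{"gripper": 50,"travel": [0,0,-0.004],"turn": [0,0,0]},{"gripper": 50,"travel": [0,0,-0.004],"turn": [0,0,0]},{"gripper": 50,"travel": [0,0,-0.003],"turn": [0,0,0]},{"gripper": 50,"travel": [0,0,0],"turn": [0,0,0]},{"gripper": 50,"travel": [0,0,0],"turn": [0,0,0]}]'

```text
time: 16.4
tool_pos: [0.4907, 0.0893, 0.0546]
tcp_rot: [-1.499, 1.938, 0.622]
wrist_force: [-0.3, -0.5, -1.0]
finger_gap: 0.0578
gripper_force: 30.0
```

move_arm --deltas '[{"gripper": 50,"travel": [0,0,-0.003],"turn": [0,0,0]},{"gripper": 50,"travel": [0,0,-0.003],"turn": [0,0,0]},{"gripper": 50,"travel": [0,0,0],"turn": [0,0,0]},{"gripper": 50,"travel": [0,0,0],"turn": [0,0,0]},{"gripper": 50,"travel": [0,0,0],"turn": [0,0,0]}]'

```text
time: 16.9
tool_pos: [0.4907, 0.0894, 0.0543]
tcp_rot: [-1.497, 1.936, 0.622]
wrist_force: [-6.6, -8.2, 20.9]
finger_gap: 0.0576
gripper_force: 30.0
```

move_arm --deltas '[{"gripper": 50,"travel": [0,0,0.004],"turn": [0,0,0]},{"gripper": 64,"travel": [0,0,0],"turn": [0,0,0]},{"gripper": 85,"travel": [0,0,0],"turn": [0,0,0]},{"gripper": 90,"travel": [0,0,0],"turn": [0,0,0]},{"gripper": 90,"travel": [0,0,0],"turn": [0,0,0]}]'

```text
time: 17.4
tool_pos: [0.4907, 0.0893, 0.054]
tcp_rot: [-1.499, 1.938, 0.622]
wrist_force: [-0.6, 0.2, 0.1]
finger_gap: 0.0824
gripper_force: 0.0
```

move_arm --deltas '[{"gripper": 90,"travel": [-0.01,-0.04,0.042],"turn": [0,0,0]},{"gripper": 90,"travel": [-0.02,-0.08,0.084],"turn": [0,0,0]},{"gripper": 90,"travel": [-0.02,-0.08,0.1],"turn": [0,0,0]},{"gripper": 90,"travel": [0,0,0.16],"turn": [0,0,0]},{"gripper": 90,"travel": [0,0,0.16],"turn": [0,0,0]}]'

```text
time: 17.9
tool_pos: [0.4753, 0.0286, 0.2192]
tcp_rot: [-1.497, 1.94, 0.623]
wrist_force: [0.3, -0.1, 0.3]
finger_gap: 0.0902
gripper_force: 0.0
```

Run:
```python
from h import *
s=log();p,d,W=snap('scene','s7')
m=(abs(W[...,0]-.492)<.05)&(abs(W[...,1]-.094)<.05)&(W[...,2]>.07)&(W[...,2]<.12)
Q=W[m];print(len(Q),Q[:,2].min(),Q[:,2].max(),np.median(Q[:,2]),cv2.minAreaRect((Q[:,:2]*1000).astype(np.float32)))
t=Q[Q[:,2]>.085];A=np.c_[t[:,:2],np.ones(len(t))];print(np.linalg.lstsq(A,t[:,2],rcond=None)[0], t.mean(0))
```

```text
t 17.9 p [0.4753 0.0286 0.2192] q [-0.469  0.382  2.063  0.88   1.109  2.35 ] gap 0.0902 F [ 0.3 -0.1  0.3]
z_t [ 0.176  0.684 -0.708] y_t [-0.968  0.253  0.003] yaw y 165.4
232 0.07026620845188113 0.09807353903053091 0.09232446634554525 ((503.222412109375, 94.45127868652344), (36.36919021606445, 62.239410400390625), 14.370738983154297)
[0.01039385 0.04145677 0.08377104] [0.50619116 0.09076065 0.09279496]
```

Run:
```python
from h import *
th=np.radians(30.5);c=np.array([.5703,-.3435]);R=np.array([[np.cos(th),np.sin(th)],[-np.sin(th),np.cos(th)]])
for n,sl in(("top0",np.s_[150:205,395:455]),("scene0",np.s_[345:405,215:265]),("s7",np.s_[345:405,215:265])):
    Q=np.load(f"pics/{n}.npz")["W"][sl].reshape(-1,3)
    for a,b in((.06,.095),(.1,.13),(.136,.15),(.15,.163),(.17,.2),(.205,.23)):
        q=Q[(Q[:,2]>a)&(Q[:,2]<b)];q=q[np.linalg.norm(q[:,:2]-c,axis=1)<.06];l=(q[:,:2]-c)@R.T*1000
        if len(q): print(n,a,b,len(q),"x %.0f..%.0f med %.1f  y %.0f..%.0f mid %.1f"%(l[:,0].min(),l[:,0].max(),np.median(l[:,0]),l[:,1].min(),l[:,1].max(),(l[:,1].min()+l[:,1].max())/2))
    q=Q[(Q[:,2]>.205)&(Q[:,2]<.23)];print(cv2.minAreaRect((q[:,:2]*1000).astype(np.float32)))
# rail fit, both views
for n,sl in(("top0",np.s_[120:152,115:320]),("scene0",np.s_[120:265,320:420])):
    Z=np.load(f"pics/{n}.npz");Q=Z["W"][sl].reshape(-1,3);P=Z["p"][sl].reshape(-1,3).astype(int)
    m=(Q[:,2]>.196)&(Q[:,2]<.215)&(Q[:,1]>-.05)&(Q[:,1]<.3)&(abs(Q[:,0]-.64)<.04);q=Q[m]
    f=np.polyfit(q[:,1],q[:,0],1);print(n,"rail x=%.4f*y+%.4f"%tuple(f),"yaw",np.degrees(np.arctan(f[0])),q[:,2].max())
    a=Q[(Q[:,2]>.192)&(Q[:,2]<.215)&(abs(Q[:,0]-.64)<.04)];print("ends y",a[:,1].min(),a[:,1].max())
    b=m&(P[:,0]-P[:,2]>12);print("band",b.sum(),Q[b].mean(0) if b.any() else 0,Q[b][:,1].min(),Q[b][:,1].max())
```

```text
top0 0.06 0.095 70 x -22..15 med 7.3  y -20..27 mid 3.6
top0 0.1 0.13 9 x -22..-18 med -19.9  y 5..10 mid 7.2
top0 0.136 0.15 10 x -21..23 med 0.9  y -10..8 mid -1.1
top0 0.15 0.163 82 x -22..24 med 5.8  y -8..9 mid 0.3
top0 0.17 0.2 61 x -11..13 med 0.8  y 4..9 mid 6.4
top0 0.205 0.23 97 x -11..13 med 0.5  y -8..9 mid 0.9
((570.4027099609375, -342.08026123046875), (23.740800857543945, 16.86669921875), 32.83354187011719)
scene0 0.06 0.095 72 x -24..20 med 5.6  y -29..26 mid -1.9
scene0 0.1 0.13 16 x -24..-20 med -20.2  y -9..0 mid -4.1
scene0 0.136 0.15 15 x -23..22 med 22.0  y -8..7 mid -0.6
scene0 0.15 0.163 113 x -23..22 med 12.8  y -8..8 mid -0.0
scene0 0.17 0.2 69 x -12..11 med 3.3  y -8..5 mid -1.8
scene0 0.205 0.23 150 x -13..11 med -0.4  y -9..9 mid -0.0
((569.4691772460938, -343.9734802246094), (24.004478454589844, 16.841856002807617), 31.94145965576172)
s7 0.06 0.095 69 x -24..12 med 5.7  y -26..25 mid -0.5
s7 0.1 0.13 16 x -24..-20 med -20.2  y -8..0 mid -3.9
s7 0.136 0.15 12 x -24..22 med 21.3  y -8..6 mid -1.2
s7 0.15 0.163 111 x -23..22 med 12.8  y -8..8 mid -0.2
s7 0.17 0.2 67 x -12..11 med 2.6  y -8..5 mid -1.7
s7 0.205 0.23 148 x -13..11 med -0.5  y -9..8 mid -0.3
((569.6990966796875, -344.0648193359375), (23.76017189025879, 16.50851058959961), 29.68107795715332)
top0 rail x=0.0549*y+0.6339 yaw 3.1403110112680093 0.21032521677179192
ends y -0.07395034236366921 0.32877556920256723
band 6 [0.63888281 0.17434219 0.20326726] 0.16886470387466254 0.17928700382631044
scene0 rail x=0.0547*y+0.6338 yaw 3.1315186683008798 0.2113285774908311
ends y -0.07581815945899155 0.32902284558175465
band 2 [0.64773017 0.17573886 0.20632568] 0.1726504370408678 0.17882728243174564
```

The cup stands flat on the mat: its top is level at 93 mm. The caddy's strap side is at −x, so its +x points along 30.5°, and the band is at world y≈.175. I'm moving to the caddy, returning the tool to vertical on the way.

move_arm --deltas '[{"gripper": 90,"travel": [0,0,0.05],"turn": [-0.871,0.23,0]},{"gripper": 90,"travel": [0,0,0.05],"turn": [-0.871,0.23,0]},{"gripper": 90,"travel": [0,0,0.05],"turn": [-0.871,0.23,0]},{"gripper": 90,"travel": [0,0,0.06],"turn": [-0.871,0.23,0]},{"gripper": 90,"travel": [0,0,0.06],"turn": [-0.871,0.23,0]}]'

```text
time: 18.45
tool_pos: [0.4351, -0.0372, 0.2463]
tcp_rot: [-1.876, 2.19, 0.182]
wrist_force: [-0.1, 0.3, -1.1]
finger_gap: 0.0901
gripper_force: 0.0
```

move_arm --deltas '[{"gripper": 80,"travel": [0.016,-0.062,0],"turn": [-0.545,0.144,0]},{"gripper": 70,"travel": [0.016,-0.062,0],"turn": [-0.545,0.144,0]},{"gripper": 60,"travel": [0.016,-0.062,0],"turn": [0,0,0.938]},{"gripper": 60,"travel": [0.016,-0.062,0],"turn": [0,0,0.938]},{"gripper": 60,"travel": [0.016,-0.062,0],"turn": [0,0,0.938]}]'

```text
time: 18.95
tool_pos: [0.4489, -0.1496, 0.2383]
tcp_rot: [-2.381, 1.809, 0.116]
wrist_force: [1.1, 0.2, 0.8]
finger_gap: 0.0608
gripper_force: 0.0
```

move_arm --deltas '[{"gripper": 60,"travel": [0.016,-0.062,0],"turn": [0,0,0.938]},{"gripper": 60,"travel": [0.016,-0.062,0],"turn": [0,0,0.938]},{"gripper": 60,"travel": [0.016,-0.062,0],"turn": [0,0,0.938]},{"gripper": 60,"travel": [0.016,-0.062,0],"turn": [0,0,0.938]},{"gripper": 60,"travel": [0.016,-0.062,0],"turn": [0,0,0.938]}]'

```text
time: 19.45
tool_pos: [0.473, -0.2427, 0.238]
tcp_rot: [-2.864, 0.957, 0.184]
wrist_force: [0.2, -0.5, -0.1]
finger_gap: 0.0603
gripper_force: 0.0
```

move_arm --deltas '[{"gripper": 60,"travel": [0.016,-0.062,0],"turn": [0,0,0.938]},{"gripper": 60,"travel": [0.016,-0.062,0],"turn": [0,0,0.938]},{"gripper": 60,"travel": [0.016,-0.062,0],"turn": [0,0,0.938]},{"gripper": 60,"travel": [0.016,-0.062,0],"turn": [0,0,0.938]},{"gripper": 60,"travel": [0.016,-0.062,0],"turn": [0,0,0.938]}]'

```text
time: 19.95
tool_pos: [0.4971, -0.3356, 0.2379]
tcp_rot: [-3.061, -0.016, 0.234]
wrist_force: [-0.3, 0.5, -0.0]
finger_gap: 0.0601
gripper_force: 0.0
```

move_arm --deltas '[{"gripper": 60,"travel": [0.016,-0.062,0],"turn": [0,0,0.938]},{"gripper": 60,"travel": [0.016,-0.062,0],"turn": [0,0,0.938]},{"gripper": 60,"travel": [0.016,-0.062,0],"turn": [0,0,0.938]},{"gripper": 60,"travel": [0.016,-0.062,0],"turn": [0,0,0.938]},{"gripper": 60,"travel": [0.016,-0.062,0],"turn": [0,0,0.938]}]'

```text
time: 20.45
tool_pos: [0.5211, -0.4285, 0.2378]
tcp_rot: [-2.941, -1.016, 0.26]
wrist_force: [-1.4, -0.1, 0.3]
finger_gap: 0.0601
gripper_force: 0.0
```

Run:
```python
from h import *
s=log()
R=Ro.from_rotvec(s["tcp_rot"]);th=np.radians(30.5-90)
y=np.array([np.cos(th),np.sin(th),0]);z=np.array([0,0,-1.]);T=Ro.from_matrix(np.c_[np.cross(y,z),y,z])
print("turn left (units)",(np.degrees((T*R.inv()).as_rotvec())/8).round(3))
print("travel left (units)",((np.array([.570,-.343,.28])-s["tool_pos"])/.3).round(3))
```

```text
t 20.45 p [ 0.5211 -0.4285  0.2378] q [-0.735  0.603  1.348 -0.142  1.291  0.217] gap 0.0601 F [-1.4 -0.1  0.3]
z_t [-0.163 -0.036 -0.986] y_t [ 0.611 -0.788 -0.072] yaw y -52.2
turn left (units) [ 0.181 -1.191 -0.95 ]
travel left (units) [0.163 0.285 0.141]
```

move_arm --deltas '[{"gripper": 60,"travel": [0,0,0.12],"turn": [0.06,-0.4,-0.317]},{"gripper": 60,"travel": [0,0,0.06],"turn": [0.06,-0.4,-0.317]},{"gripper": 60,"travel": [0.04,0.07,0.02],"turn": [0.06,-0.4,-0.317]},{"gripper": 60,"travel": [0.06,0.11,0],"turn": [0,0,0]},{"gripper": 60,"travel": [0.06,0.1,0],"turn": [0,0,0]}]'

```text
time: 20.95
tool_pos: [0.5689, -0.3432, 0.2985]
tcp_rot: [3.034, 0.815, 0.003]
wrist_force: [0.7, -0.8, 0.2]
finger_gap: 0.06
gripper_force: 0.0
```

```bash
cat > left.py <<'E'
from h import *
def left(p,yaw):
    s=log();R=Ro.from_rotvec(s["tcp_rot"]);th=np.radians(yaw)
    y=np.array([np.cos(th),np.sin(th),0]);z=np.array([0,0,-1.]);T=Ro.from_matrix(np.c_[np.cross(y,z),y,z])
    print("turn left",(np.degrees((T*R.inv()).as_rotvec())/8).round(3),"travel left",((np.array(p)-s["tool_pos"])/.3).round(3))
E
python3 - <<'E'
from left import *
left([.570,-.3435,.197],-59.5)
p,d,W=snap("top","t8");p2,d2,W2=snap("scene","s8");
for q,sl in((W,np.s_[150:205,395:455]),(W2,np.s_[345:405,215:265])):
    Q=q[sl].reshape(-1,3);m=(np.linalg.norm(Q[:,:2]-[.57,-.343],axis=1)<.06)
    for a,b in((.045,.062),(.15,.163),(.205,.225)):
        k=Q[m&(Q[:,2]>a)&(Q[:,2]<b)]
        if len(k)>5: print(a,len(k),k[:,2].max(),cv2.minAreaRect((k[:,:2]*1000).astype(np.float32)))
E
```

```text
t 20.95 p [ 0.5689 -0.3432  0.2985] q [-6.430e-01  4.970e-01  1.369e+00  1.000e-03  1.274e+00  4.030e-01] gap 0.06 F [ 0.7 -0.8  0.2]
z_t [ 0.002  0.    -1.   ] y_t [ 0.501 -0.865  0.001] yaw y -59.9
turn left [-0.001  0.015  0.053] travel left [ 0.004 -0.001 -0.338]
0.045 162 0.061578069937716494 ((564.0789184570312, -330.5455627441406), (45.640140533447266, 91.06934356689453), 30.33557891845703)
0.15 50 0.16201158691271084 ((569.2586669921875, -339.89617919921875), (45.27460861206055, 9.591218948364258), 30.835847854614258)
0.045 106 0.060370403328099675 ((582.4942626953125, -336.1436462402344), (15.300453186035156, 60.64255905151367), 30.275733947753906)
0.15 25 0.15714062585874752 ((586.0699462890625, -334.7433166503906), (7.293313980102539, 15.305624961853027), 31.47265625)
```

The arm is over the caddy, which hasn't moved. I'm pinching its grip.

move_arm --deltas '[{"gripper": 60,"travel": [0.004,0,-0.1],"turn": [0,0.015,0.053]},{"gripper": 60,"travel": [0,0,-0.12],"turn": [0,0,0]},{"gripper": 60,"travel": [0,0,-0.08],"turn": [0,0,0]},{"gripper": 60,"travel": [0,0,-0.035],"turn": [0,0,0]},{"gripper": 60,"travel": [0,0,0],"turn": [0,0,0]}]'

```text
time: 21.55
tool_pos: [0.5697, -0.3442, 0.1965]
tcp_rot: [-3.029, -0.828, 0.003]
wrist_force: [-0.0, -0.5, -0.3]
finger_gap: 0.0596
gripper_force: 0.0
```

move_arm --deltas '[{"gripper": 10,"travel": [0,0,0],"turn": [0,0,0]},{"gripper": 10,"travel": [0,0,0],"turn": [0,0,0]},{"gripper": 10,"travel": [0,0,0],"turn": [0,0,0]},{"gripper": 10,"travel": [0,0,0],"turn": [0,0,0]},{"gripper": 10,"travel": [0,0,0],"turn": [0,0,0]}]' --grip_force 40

```text
time: 22.05
tool_pos: [0.5702, -0.3441, 0.1983]
tcp_rot: [3.03, 0.828, 0.0]
wrist_force: [0.8, 0.9, -0.1]
finger_gap: 0.0256
gripper_force: 0.0
```

Run:
```python
from left import *
left([.570,-.3435,.31],-93.1)
```

```text
t 22.05 p [ 0.5702 -0.3441  0.1983] q [-0.642  0.583  1.49  -0.     1.069  0.395] gap 0.0256 F [ 0.8  0.9 -0.1]
z_t [ 0.    -0.001 -1.   ] y_t [ 0.509 -0.861  0.001] yaw y -59.4
turn left [ 5.00e-03  1.00e-03 -4.21e+00] travel left [-0.001  0.002  0.372]
```

move_arm --deltas '[{"gripper": 10,"travel": [0,0,0],"turn": [0,0,0]},{"gripper": 10,"travel": [0,0,0],"turn": [0,0,0]},{"gripper": 10,"travel": [0,0,0],"turn": [0,0,0]},{"gripper": 10,"travel": [0,0,0],"turn": [0,0,0]},{"gripper": 10,"travel": [0,0,0],"turn": [0,0,0]}]'

```text
time: 22.55
tool_pos: [0.5702, -0.3441, 0.198]
tcp_rot: [3.03, 0.828, -0.0]
wrist_force: [-1.0, -0.2, 1.6]
finger_gap: 0.016
gripper_force: 40.0
```

move_arm --deltas '[{"gripper": 10,"travel": [0,0,0.04],"turn": [0,0,0]},{"gripper": 10,"travel": [0,0,0.09],"turn": [0,0,0]},{"gripper": 10,"travel": [0,0,0.12],"turn": [0,0,0]},{"gripper": 10,"travel": [0,0,0.12],"turn": [0,0,0]},{"gripper": 10,"travel": [0,0,0.06],"turn": [0,0,0]}]'

```text
time: 23.05
tool_pos: [0.5705, -0.3441, 0.3309]
tcp_rot: [3.027, 0.828, 0.004]
wrist_force: [0.0, 0.5, -2.8]
finger_gap: 0.0158
gripper_force: 40.0
```

Run:
```python
from left import *
left([.572,.067,.327],-93.1)
```

```text
t 23.05 p [ 0.5705 -0.3441  0.3309] q [-0.642  0.48   1.315 -0.     1.343  0.395] gap 0.0158 F [ 0.   0.5 -2.8]
z_t [ 0.003 -0.002 -1.   ] y_t [ 0.509 -0.861  0.004] yaw y -59.4
turn left [ 0.024  0.016 -4.21 ] travel left [ 0.005  1.37  -0.013]
```

move_arm --deltas '[{"gripper": 10,"travel": [0,0.05,0],"turn": [0,0,-0.2]},{"gripper": 10,"travel": [0,0.09,0],"turn": [0,0,-0.29]},{"gripper": 10,"travel": [0,0.1,0],"turn": [0,0,-0.29]},{"gripper": 10,"travel": [0,0.1,0],"turn": [0,0,-0.29]},{"gripper": 10,"travel": [0,0.1,0],"turn": [0,0,-0.29]}]'

```text
time: 23.55
tool_pos: [0.5699, -0.2108, 0.3274]
tcp_rot: [-3.096, -0.534, 0.0]
wrist_force: [1.2, 0.0, -1.4]
finger_gap: 0.0156
gripper_force: 40.0
```

move_arm --deltas '[{"gripper": 10,"travel": [0,0.1,0],"turn": [0,0,-0.29]},{"gripper": 10,"travel": [0,0.1,0],"turn": [0,0,-0.29]},{"gripper": 10,"travel": [0,0.1,0],"turn": [0,0,-0.29]},{"gripper": 10,"travel": [0,0.1,0],"turn": [0,0,-0.29]},{"gripper": 10,"travel": [0,0.1,0],"turn": [0,0,-0.29]}]'

```text
time: 24.05
tool_pos: [0.5699, -0.0607, 0.3274]
tcp_rot: [3.134, 0.219, -0.0]
wrist_force: [-0.6, -0.9, -2.7]
finger_gap: 0.0159
gripper_force: 40.0
```

move_arm --deltas '[{"gripper": 10,"travel": [0,0.1,0],"turn": [0,0,-0.29]},{"gripper": 10,"travel": [0,0.1,0],"turn": [0,0,-0.29]},{"gripper": 10,"travel": [0,0.1,0],"turn": [0,0,-0.29]},{"gripper": 10,"travel": [0,0.08,0],"turn": [0,0,-0.29]},{"gripper": 10,"travel": [0,0.05,0],"turn": [0,0,-0.24]}]'

```text
time: 24.55
tool_pos: [0.5698, 0.0688, 0.3274]
tcp_rot: [-3.14, 0.086, 0.001]
wrist_force: [-0.2, 0.6, -3.6]
finger_gap: 0.0161
gripper_force: 40.0
```

Run:
```python
from left import *
left([.575,.067,.285],-93.1)
p,d,W=snap("top","t9");p2,d2,W2=snap("scene","s9")
# rail, band check in caddy region: caddy tin bottom / strap
for n,q in(("top",W),("scene",W2)):
    Q=q.reshape(-1,3);m=(abs(Q[:,0]-.572)<.055)&(abs(Q[:,1]-.067)<.055)
    for a,b in((.165,.2),(.27,.3)):
        k=Q[m&(Q[:,2]>a)&(Q[:,2]<b)]
        if len(k)>5: print(n,a,len(k),k[:,2].max(),cv2.minAreaRect((k[:,:2]*1000).astype(np.float32)))
cv2.imwrite("pics/c9.png",cv2.resize(p2[60:310,230:450,::-1],(528,600)))
```

```text
t 24.55 p [0.5698 0.0688 0.3274] q [0.005 0.336 1.554 0.    1.251 1.63 ] gap 0.0161 F [-0.2  0.6 -3.6]
z_t [-0.  0. -1.] y_t [-0.054 -0.999 -0.   ] yaw y -93.1
turn left [-0.002 -0.002  0.003] travel left [ 0.017 -0.006 -0.141]
scene 0.165 418 0.1998436023724015 ((569.0775146484375, 69.9412841796875), (63.32439422607422, 46.870601654052734), 86.55973052978516)
scene 0.27 102 0.2999863647682305 ((568.8705444335938, 68.88702392578125), (17.540626525878906, 46.36588668823242), 87.15739440917969)
```

View pics/c9.png

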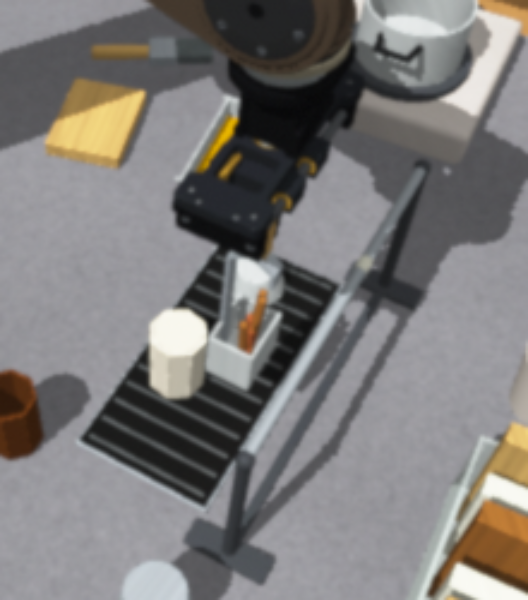

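The crop shows the cup standing mouth-down on the mat at (178,355). The caddy hangs in the gripper at (245,340), parallel to the rail, with the band at (365,263). Next I lower it and enter under the tongue.

move_arm --deltas '[{"gripper": 10,"travel": [0,0,-0.05],"turn": [0,0,0]},{"gripper": 10,"travel": [0,0,-0.06],"turn": [0,0,0]},{"gripper": 10,"travel": [0,0,-0.032],"turn": [0,0,0]},{"gripper": 10,"travel": [0,0,0],"turn": [0,0,0]},{"gripper": 10,"travel": [0,0,0],"turn": [0,0,0]}]'

```text
time: 25.15
tool_pos: [0.5704, 0.0666, 0.2849]
tcp_rot: [3.14, -0.085, 0.0]
wrist_force: [-0.3, 0.3, -2.2]
finger_gap: 0.016
gripper_force: 40.0
```

move_arm --deltas '[{"gripper": 10,"travel": [0.04,-0.002,0],"turn": [0,0,0]},{"gripper": 10,"travel": [0.05,-0.003,0],"turn": [0,0,0]},{"gripper": 10,"travel": [0.05,-0.003,0],"turn": [0,0,0]},{"gripper": 10,"travel": [0.05,-0.003,0],"turn": [0,0,0]},{"gripper": 10,"travel": [0.037,-0.002,0],"turn": [0,0,0]}]'

```text
time: 25.65
tool_pos: [0.6399, 0.0628, 0.2847]
tcp_rot: [3.14, -0.085, 0.001]
wrist_force: [0.7, -0.1, -1.7]
finger_gap: 0.0157
gripper_force: 40.0
```

Run:
```python
from left import *
left([.638,.065,.2435],-93.1)
p2,d2,W2=snap("scene","s10")
Q=W2.reshape(-1,3);m=(abs(Q[:,0]-.636)<.05)&(abs(Q[:,1]-.067)<.05)
for a,b in((.105,.16),(.235,.26)):
    k=Q[m&(Q[:,2]>a)&(Q[:,2]<b)]
    if len(k)>5: print(a,len(k),k[:,2].max(),cv2.minAreaRect((k[:,:2]*1000).astype(np.float32)))
k=Q[(abs(Q[:,0]-.64)<.04)&(Q[:,2]>.192)&(Q[:,2]<.212)&(((Q[:,1]>-.05)&(Q[:,1]<.02))|((Q[:,1]>.12)&(Q[:,1]<.3)))];print("rail",np.polyfit(k[:,1],k[:,0],1),k[:,2].max())
```

```text
t 25.65 p [0.6399 0.0628 0.2847] q [-0.005  0.474  1.446 -0.     1.221  1.62 ] gap 0.0157 F [ 0.7 -0.1 -1.7]
z_t [ 0.001 -0.    -1.   ] y_t [-0.054 -0.999  0.   ] yaw y -93.1
turn left [0.001 0.007 0.001] travel left [-0.006  0.007 -0.137]
0.105 384 0.15990881697677475 ((639.3859252929688, 62.035160064697266), (62.054561614990234, 46.42390823364258), 86.94513702392578)
0.235 25 0.24368115783204752 ((639.4495849609375, 61.983184814453125), (15.105809211730957, 45.2634391784668), 86.380859375)
rail [0.05223358 0.63371795] 0.20955101075199872
```

move_arm --deltas '[{"gripper": 10,"travel": [-0.007,0,-0.02],"turn": [0,0,0]},{"gripper": 10,"travel": [0,0,-0.04],"turn": [0,0,0]},{"gripper": 10,"travel": [0,0,-0.04],"turn": [0,0,0]},{"gripper": 10,"travel": [0,0,-0.02],"turn": [0,0,0]},{"gripper": 10,"travel": [0,0,0],"turn": [0,0,0]}]'

```text
time: 26.2
tool_pos: [0.6356, 0.0631, 0.247]
tcp_rot: [3.14, -0.085, -0.004]
wrist_force: [0.3, -0.1, -2.8]
finger_gap: 0.016
gripper_force: 40.0
```

move_arm --deltas '[{"gripper": 10,"travel": [0,0,-0.005],"turn": [0,0,0]},{"gripper": 10,"travel": [0,0,-0.005],"turn": [0,0,0]},{"gripper": 10,"travel": [0,0,-0.003],"turn": [0,0,0]},{"gripper": 10,"travel": [0,0,0],"turn": [0,0,0]},{"gripper": 10,"travel": [0,0,0],"turn": [0,0,0]}]'

```text
time: 26.7
tool_pos: [0.6362, 0.0631, 0.2445]
tcp_rot: [3.14, -0.085, -0.0]
wrist_force: [-0.2, -0.7, -2.2]
finger_gap: 0.0159
gripper_force: 40.0
```

move_arm --deltas '[{"gripper": 10,"travel": [0,0,-0.004],"turn": [0,0,0]},{"gripper": 10,"travel": [0,0,-0.003],"turn": [0,0,0]},{"gripper": 10,"travel": [0,0,0],"turn": [0,0,0]},{"gripper": 10,"travel": [0,0,0],"turn": [0,0,0]},{"gripper": 10,"travel": [0,0,0],"turn": [0,0,0]}]'

```text
time: 27.2
tool_pos: [0.6364, 0.063, 0.2425]
tcp_rot: [3.14, -0.085, 0.001]
wrist_force: [1.0, -0.7, 1.1]
finger_gap: 0.0157
gripper_force: 40.0
```

Contact: the hook's weight is now on the rail, about 0.11 m from the band. I'm sliding it along.

move_arm --deltas '[{"gripper": 10,"travel": [0.001,0.02,0],"turn": [0,0,0]},{"gripper": 10,"travel": [0.0016,0.03,0],"turn": [0,0,0]},{"gripper": 10,"travel": [0.002,0.036,0],"turn": [0,0,0]},{"gripper": 10,"travel": [0.002,0.036,0],"turn": [0,0,0]},{"gripper": 10,"travel": [0.002,0.036,0],"turn": [0,0,0]}]'

```text
time: 27.7
tool_pos: [0.639, 0.1115, 0.2425]
tcp_rot: [3.14, -0.084, 0.001]
wrist_force: [3.2, -3.5, 3.1]
finger_gap: 0.016
gripper_force: 40.0
```

move_arm --deltas '[{"gripper": 10,"travel": [0.002,0.036,0],"turn": [0,0,0]},{"gripper": 10,"travel": [0.002,0.036,0],"turn": [0,0,0]},{"gripper": 10,"travel": [0.002,0.036,0],"turn": [0,0,0]},{"gripper": 10,"travel": [0.0016,0.03,0],"turn": [0,0,0]},{"gripper": 10,"travel": [0.001,0.02,0],"turn": [0,0,0]}]'

```text
time: 28.2
tool_pos: [0.6416, 0.1589, 0.2425]
tcp_rot: [3.14, -0.084, 0.001]
wrist_force: [3.8, -4.9, 4.4]
finger_gap: 0.0157
gripper_force: 40.0
```

Run:
```python
from left import *
left([.643,.175,.2425],-93.1)
# band: brightness/colour profile along rail in start pictures, by projecting rail points
def proj(n,X):
    c=r.calibration(n);x=X@np.array(c["R"]).T+np.array(c["t"]);K=np.array(c["K"]);u=x@K.T;return u[:,:2]/u[:,2:]
for n,f in(("top","top0"),("scene","scene0")):
    p=np.load(f"pics/{f}.npz")["p"].astype(np.float32)
    y=np.arange(.14,.21,.001);best=0
    acc=[]
    for dz in(0,.003,.006):
        uv=proj(n,np.c_[.0549*y+.6339,y,np.full_like(y,.2+dz)]).astype(np.float32)
        acc.append(cv2.remap(p,uv[:,0].reshape(1,-1),uv[:,1].reshape(1,-1),cv2.INTER_LINEAR)[0])
    a=np.mean(acc,0);s=a[:,0]-a[:,2];s=s-np.median(np.r_[s[:15],s[-15:]]);w=np.clip(s,0.25*s.max(),None)-.25*s.max()
    print(n,"band y",(w*y).sum()/w.sum(),s.max(), y[s>s.max()/2][[0,-1]])
p2,d2,W2=snap("scene","s11");p,d,W=snap("top","t11")
for n,q in(("scene",W2),("top",W)):
  Q=q.reshape(-1,3);m=(abs(Q[:,0]-.642)<.05)&(abs(Q[:,1]-.168)<.055)
  for a,b in((.06,.13),(.192,.21)):
    k=Q[m&(Q[:,2]>a)&(Q[:,2]<b)]
    if len(k)>5: print(n,a,len(k),k[:,2].max(),cv2.minAreaRect((k[:,:2]*1000).astype(np.float32)))
```

```text
t 28.2 p [0.6416 0.1589 0.2425] q [ 1.430e-01  5.350e-01  1.453e+00 -1.000e-03  1.153e+00  1.768e+00] gap 0.0157 F [ 3.8 -4.9  4.4]
z_t [ 0.001 -0.    -1.   ] y_t [-0.053 -0.999  0.   ] yaw y -93.1
turn left [ 0.003  0.004 -0.005] travel left [ 0.005  0.054 -0.   ]
top band y 0.1762157792418824 21.494148 [0.169 0.184]
scene band y 0.17820135892752006 21.532219 [0.169 0.188]
scene 0.06 381 0.1295482376534791 ((641.200927734375, 157.7436981201172), (62.64748764038086, 46.34926986694336), 86.91917419433594)
scene 0.192 142 0.20991882946645352 ((641.6544799804688, 137.5299530029297), (46.29224395751953, 48.346099853515625), 2.056560516357422)
top 0.06 60 0.10331452879641757 ((639.8923950195312, 131.06158447265625), (11.362783432006836, 47.11909866333008), 72.79280090332031)
top 0.192 11 0.20550176949526783 ((637.922607421875, 115.82247924804688), (6.400491237640381, 4.649828910827637), 6.022030353546143)
```

Run:
```python
from h import *
import glob
pw,dw,Ww=snap("wrist","w11")
d0=np.array([.0549,.9985]);c0=np.array([.6409,.1273])
for f in("top0","scene0","s1","s4","s7","t8","s9","t9","w11"):
    Z=np.load(f"pics/{f}.npz");W=Z["W"];p=Z["p"].astype(float)
    m=(W[...,2]>.19)&(W[...,2]<.214)&(abs(W[...,0]-.0549*W[...,1]-.6339)<.012)&(W[...,1]>.14)&(W[...,1]<.215)
    if m.sum()<20: print(f,"few");continue
    s=(p[...,0]-p[...,2])[m];y=W[m][:,1]
    s=s-np.median(s[(y<.155)|(y>.2)]) if ((y<.155)|(y>.2)).sum()>5 else s-np.median(s)
    k=s>max(7,.4*np.percentile(s,98));
    if k.sum()==0: print(f,"none");continue
    print(f,m.sum(),k.sum(),"mean %.4f range %.4f..%.4f mid %.4f smax %.0f"%(y[k].mean(),y[k].min(),y[k].max(),(y[k].min()+y[k].max())/2,s.max()), "x %.4f z %.4f"%(W[m][k][:,0].mean(),W[m][k][:,2].mean()))
cv2.imwrite("pics/w11.png",pw[:,:,::-1])
```

```text
top0 202 48 mean 0.1759 range 0.1682..0.1841 mid 0.1761 smax 26 x 0.6436 z 0.2050
scene0 137 38 mean 0.1743 range 0.1637..0.1842 mid 0.1740 smax 26 x 0.6434 z 0.2066
s1 141 37 mean 0.1749 range 0.1654..0.1848 mid 0.1751 smax 27 x 0.6435 z 0.2062
s4 140 38 mean 0.1746 range 0.1654..0.1849 mid 0.1751 smax 28 x 0.6434 z 0.2064
s7 136 37 mean 0.1749 range 0.1651..0.1847 mid 0.1749 smax 26 x 0.6433 z 0.2061
t8 201 50 mean 0.1757 range 0.1665..0.1840 mid 0.1753 smax 25 x 0.6440 z 0.2049
s9 139 37 mean 0.1750 range 0.1654..0.1848 mid 0.1751 smax 23 x 0.6435 z 0.2061
t9 few
w11 2086 495 mean 0.1749 range 0.1506..0.1835 mid 0.1670 smax 59 x 0.6476 z 0.2052
```

View pics/w11.png

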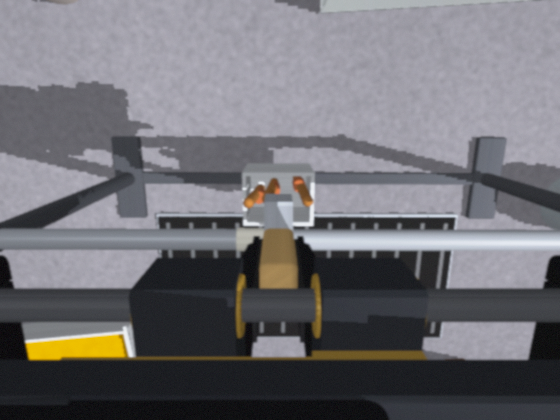

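The wrist view shows the band's edge at (236,238), just left of the hook at (279,215). The estimates agree on band y≈.175, so 17 mm of sliding remains.

move_arm --deltas '[{"gripper": 10,"travel": [0.001,0.02,0],"turn": [0,0,0]},{"gripper": 10,"travel": [0.001,0.02,0],"turn": [0,0,0]},{"gripper": 10,"travel": [0.0006,0.012,0],"turn": [0,0,0]},{"gripper": 10,"travel": [0.0002,0.005,0],"turn": [0,0,0]},{"gripper": 10,"travel": [0,0,0],"turn": [0,0,0]}]'

```text
time: 28.85
tool_pos: [0.6424, 0.1752, 0.2425]
tcp_rot: [3.14, -0.085, 0.001]
wrist_force: [4.0, -2.5, 3.7]
finger_gap: 0.0157
gripper_force: 40.0
```

Run:
```python
from left import *
left([.6434,.1758,.2425],-93.1)
p2,d2,W=snap("scene","s12")
Q=W.reshape(-1,3);m=(abs(Q[:,0]-.643)<.05)&(abs(Q[:,1]-.175)<.055)
k=Q[m&(Q[:,2]>.06)&(Q[:,2]<.13)];print(cv2.minAreaRect((k[:,:2]*1000).astype(np.float32)))
p,d,W=snap("wrist","w12")
p=p.astype(float)
m=(W[...,2]>.19)&(W[...,2]<.214)&(abs(W[...,0]-.0549*W[...,1]-.6339)<.012)&(abs(W[...,1]-.175)<.03)
s=(p[...,0]-p[...,2]);
for y in np.arange(.16,.192,.001):
    k=m&(abs(W[...,1]-y)<.0005);print("%.3f:%d/%.0f"%(y,k.sum(),np.median(s[k]) if k.any() else -1),end=' ')
```

```text
t 28.85 p [0.6424 0.1752 0.2425] q [ 0.167  0.542  1.439 -0.     1.159  1.792] gap 0.0157 F [ 4.  -2.5  3.7]
z_t [ 0.001 -0.    -1.   ] y_t [-0.054 -0.999  0.   ] yaw y -93.1
turn left [ 0.002  0.005 -0.   ] travel left [ 0.003  0.002 -0.   ]
((642.196044921875, 173.9647216796875), (63.11072540283203, 46.09687042236328), 87.37230682373047)
0.160:23/-17 0.161:13/-15 0.162:12/-14 0.163:12/-14 0.164:15/-14 0.165:19/-14 0.166:20/-10 0.167:17/-16 0.168:17/-17 0.169:12/-14 0.170:12/-12 0.171:13/-12 0.172:15/-12 0.173:13/-12 0.174:14/-12 0.175:10/-12 0.176:12/-12 0.177:14/-12 0.178:15/-12 0.179:14/-13 0.180:14/-14 0.181:12/-12 0.182:17/-9 0.183:8/8 0.184:20/-8 0.185:17/-11 0.186:12/-11 0.187:11/-12 0.188:11/-12 0.189:23/-12 0.190:28/-13 0.191:24/-13
```

move_arm --deltas '[{"gripper": 10,"travel": [0.003,0.003,0.001],"turn": [0,0,0]},{"gripper": 10,"travel": [0,0,0],"turn": [0,0,0]},{"gripper": 10,"travel": [0,0,0],"turn": [0,0,0]},{"gripper": 10,"travel": [0,0,0],"turn": [0,0,0]},{"gripper": 10,"travel": [0,0,0],"turn": [0,0,0]}]'

```text
time: 29.45
tool_pos: [0.6428, 0.176, 0.2424]
tcp_rot: [3.14, -0.085, -0.001]
wrist_force: [1.2, -1.4, 3.2]
finger_gap: 0.016
gripper_force: 40.0
```

Run:
```python
from left import *
left([.6434,.1758,.2425],-93.1)
p2,d2,W=snap("scene","s13")
Q=W.reshape(-1,3);m=(abs(Q[:,0]-.643)<.05)&(abs(Q[:,1]-.175)<.055)
k=Q[m&(Q[:,2]>.06)&(Q[:,2]<.13)];print(cv2.minAreaRect((k[:,:2]*1000).astype(np.float32)))
```

```text
t 29.45 p [0.6428 0.176  0.2424] q [0.168 0.544 1.437 0.    1.162 1.793] gap 0.016 F [ 1.2 -1.4  3.2]
z_t [-0.001  0.    -1.   ] y_t [-0.054 -0.999  0.   ] yaw y -93.1
turn left [-0.    -0.007 -0.   ] travel left [ 0.002 -0.001  0.   ]
((642.1069946289062, 174.54310607910156), (64.37258911132812, 46.21781539916992), 87.25811767578125)
```

Centred within about 0.5 mm. I'm releasing in small steps and rising straight up.

move_arm --deltas '[{"gripper": 17,"travel": [0,0,0],"turn": [0,0,0]},{"gripper": 20,"travel": [0,0,0],"turn": [0,0,0]},{"gripper": 26,"travel": [0,0,0],"turn": [0,0,0]},{"gripper": 32,"travel": [0,0,0],"turn": [0,0,0]},{"gripper": 36,"travel": [0,0,0],"turn": [0,0,0]}]'

```text
time: 30.0
tool_pos: [0.643, 0.1759, 0.2425]
tcp_rot: [3.14, -0.085, -0.001]
wrist_force: [0.7, 0.4, -0.8]
finger_gap: 0.0339
gripper_force: 0.0
```

move_arm --deltas '[{"gripper": 36,"travel": [0,0,0.03],"turn": [0,0,0]},{"gripper": 36,"travel": [0,0,0.06],"turn": [0,0,0]},{"gripper": 36,"travel": [0,0,0.12],"turn": [0,0,0]},{"gripper": 36,"travel": [0,0,0.15],"turn": [0,0,0]},{"gripper": 36,"travel": [0,0,0.1],"turn": [0,0,0]}]'

```text
time: 30.5
tool_pos: [0.6431, 0.1759, 0.3846]
tcp_rot: [-3.14, 0.085, -0.005]
wrist_force: [0.4, 0.3, 0.0]
finger_gap: 0.0357
gripper_force: 0.0
```

move_arm --deltas '[{"gripper": 36,"travel": [-0.12,0,0],"turn": [0,0,0]},{"gripper": 36,"travel": [-0.12,0,0],"turn": [0,0,0]},{"gripper": 36,"travel": [-0.1,0,0],"turn": [0,0,0]},{"gripper": 36,"travel": [0,0,0],"turn": [0,0,0]},{"gripper": 36,"travel": [0,0,0],"turn": [0,0,0]}]'

```text
time: 31.0
tool_pos: [0.541, 0.176, 0.3818]
tcp_rot: [-3.14, 0.085, -0.003]
wrist_force: [0.8, -0.1, 0.1]
finger_gap: 0.0366
gripper_force: 0.0
```

Run:
```python
from left import *
log()
p2,d2,W=snap("scene","s14");p,d,Wt=snap("top","t14")
for n,w in(("scene",W),("top",Wt)):
    Q=w.reshape(-1,3);m=(abs(Q[:,0]-.643)<.06)&(abs(Q[:,1]-.175)<.055)
    for a,b in((.05,.09),(.092,.13),(.21,.225),(.24,.27)):
        k=Q[m&(Q[:,2]>a)&(Q[:,2]<b)]
        if len(k)>5: print(n,a,len(k),k[:,2].max(),cv2.minAreaRect((k[:,:2]*1000).astype(np.float32)))
    k=Q[(abs(Q[:,0]-.495)<.05)&(abs(Q[:,1]-.094)<.05)&(Q[:,2]>.085)&(Q[:,2]<.11)]
    if len(k)>5: print("cup top",len(k),np.median(k[:,2]),cv2.minAreaRect((k[:,:2]*1000).astype(np.float32)))
cv2.imwrite("pics/c14.png",cv2.resize(p2[90:290,230:450,::-1],(660,600)))
```

```text
t 31.0 p [0.541  0.176  0.3818] q [ 0.198  0.294  1.475 -0.     1.37   1.823] gap 0.0366 F [ 0.8 -0.1  0.1]
z_t [ 0.002  0.    -1.   ] y_t [-0.054 -0.999 -0.   ] yaw y -93.1
scene 0.05 251 0.08999540093344924 ((646.7747802734375, 174.14950561523438), (64.2606430053711, 40.88933563232422), 87.26331329345703)
scene 0.092 184 0.1296993957358028 ((644.142333984375, 174.74008178710938), (63.341487884521484, 46.8440055847168), 84.08290100097656)
scene 0.21 45 0.22480758996699987 ((644.5475463867188, 169.0986328125), (24.39899444580078, 9.55126953125), 16.88968849182129)
scene 0.24 125 0.2631420851268158 ((642.5828857421875, 172.9873809814453), (17.378023147583008, 23.804338455200195), 88.62873077392578)
cup top 405 0.09312774665408544 ((491.38494873046875, 92.65475463867188), (55.527503967285156, 59.2671012878418), 27.377540588378906)
top 0.05 26 0.08881921114820523 ((643.1868896484375, 183.38687133789062), (15.381378173828125, 45.57369613647461), 68.4361572265625)
top 0.092 37 0.12984890158453077 ((637.0203857421875, 178.21090698242188), (18.797985076904297, 35.8782844543457), 67.45413970947266)
top 0.24 32 0.2607720416454646 ((645.9974975585938, 169.7535858154297), (18.765213012695312, 4.7612152099609375), 6.219323635101318)
cup top 512 0.0923314857989248 ((492.8555908203125, 93.19145202636719), (57.76010513305664, 58.101112365722656), 74.57926177978516)
```

View pics/c14.png

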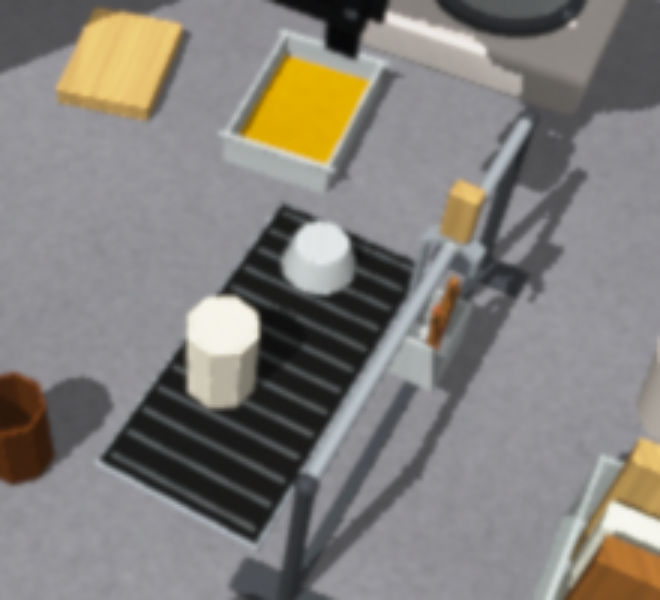

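The crop shows the cup mouth-down fully on the mat at (222,350). The caddy hangs on the rail at (445,290), over the band's position, and the bystanders look unmoved. I'll let it settle, check, and hand in.

move_arm --deltas '[{"gripper": 36,"travel": [0,0,0],"turn": [0,0,0]},{"gripper": 36,"travel": [0,0,0],"turn": [0,0,0]},{"gripper": 36,"travel": [0,0,0],"turn": [0,0,0]},{"gripper": 36,"travel": [0,0,0],"turn": [0,0,0]},{"gripper": 36,"travel": [0,0,0],"turn": [0,0,0]}]'

```text
time: 31.6
tool_pos: [0.5412, 0.1759, 0.3805]
tcp_rot: [3.14, -0.085, -0.001]
wrist_force: [-0.8, -0.2, 0.6]
finger_gap: 0.036
gripper_force: 0.0
```

Run:
```python
from h import *
p2,d2,W=snap("scene","s15")
Q=W.reshape(-1,3);m=(abs(Q[:,0]-.643)<.06)&(abs(Q[:,1]-.175)<.055)
for a,b in((.05,.09),(.092,.13),(.196,.206),(.24,.27)):
    k=Q[m&(Q[:,2]>a)&(Q[:,2]<b)];print(a,len(k),cv2.minAreaRect((k[:,:2]*1000).astype(np.float32)))
p=p2.astype(float);mm=(W[...,2]>.185)&(W[...,2]<.214)&(abs(W[...,0]-.0549*W[...,1]-.6339)<.014)&(abs(W[...,1]-.175)<.03)&(p[...,0]-p[...,2]>-2)
print("warm px",W[mm].round(4)[:12].tolist())
```

```text
0.05 248 ((646.2384033203125, 174.79840087890625), (64.7585220336914, 42.14177322387695), 86.79749298095703)
0.092 181 ((643.779296875, 174.85708618164062), (64.04280853271484, 46.30240249633789), 87.26050567626953)
0.196 122 ((643.3521728515625, 174.89910888671875), (45.74242401123047, 101.71780395507812), 15.48777961730957)
0.24 127 ((642.5941772460938, 173.5023956298828), (16.97520637512207, 23.835227966308594), 87.60115051269531)
warm px [[0.6304, 0.176, 0.2015], [0.6336, 0.1697, 0.2103], [0.6361, 0.1677, 0.2139], [0.638, 0.1697, 0.2128], [0.6363, 0.1702, 0.2077], [0.6384, 0.1706, 0.2084], [0.641, 0.1677, 0.2132], [0.6431, 0.1681, 0.2139], [0.6543, 0.18, 0.2072], [0.6395, 0.168, 0.2083], [0.6415, 0.1686, 0.2088], [0.6436, 0.1692, 0.2094]]
```

Stable: the caddy is upright at y≈.1745 and the band at .175. Handing in.

```bash
python3 -c "
from cell import r
print(r.close_job())"
```

```text
the job is handed in; nothing more can be done
None
```

The job is handed in at about 32 s: the cup stands mouth-down on the mat, and the caddy was hooked about 0.11 m from the band, then slid until its hook was centred on it (within about 1 mm by camera); it hangs upright, and the things visible in the final view look unmoved.

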